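# Jam the pivot locknut of a sloping board cradle

### The arm

A 7-joint arm with a two-finger parallel gripper is mounted at the origin on a cart in front of the work surface, level with it; the furniture and walls round the work are solid. World frame = base frame: x ahead of the robot, y to its left, z up, the work surface at z = 0. Lengths are in m, angles in rad, forces in N, time in s.
With the tool pointing down it reaches from about 0.35 to 0.9 m from the base axis. Payload 8.1 kg.
Tool frame: the origin (TCP) lies between the finger pads; the fingertips stand ahead of it and the grasp point (between the pads) is the TCP (arm.nose_length is the z of the fingertips in the tool frame, in m); z points along the fingers, y is the line along which they close (so a half turn about z gives the same grasp; the last joint's range is limited). The gripper opens to 92 mm and grips with 3 to 60 N. Pads are 19 mm wide; open, the fingers measure 130 mm over their backs; the gripper's body (75 mm by 190 mm) begins 47 mm behind the grasp point.
Start: joints at [-1.387, 0.434, 0.025, 1.573, -0.012, 1.134, -0.075], TCP at [0.177, 0.599, 0.246] pointing down, gripper open.
Joint ranges: [-2.62, 2.62], [-0.44, 2.09], [-1.27, 1.32], [0.08, 2.57], [-1.32, 4.46], [0.12, 2], [-2.74, 2.74]. Speed limits (rad/s): [2.22, 2.22, 3.01, 3.01, 3.14, 3.14, 3.14].

### API

Orientations are given as a rotation vector (axis times angle).
In Python, from cell import sensors, optics, arm gives the robot as it stands.
- The arm moves only by the tool arm_command, never from a script. Its argument "deltas" is one flat list of numbers, 7 for each row, row after row: the turn, a rotation vector about the world's x, y, z as a fraction of full scale, then the shift along the world's x, y, z as a fraction of full scale, then the finger opening in mm, from 0 to 91.8. In form: [wx, wy, wz, dx, dy, dz, fingers, wx, wy, wz, dx, dy, dz, fingers, ...]. A call has 1 to 20 rows; each row is the pose to reach, as a shift and turn from the pose commanded when the call began; what a row does not reach only later rows make up. Full scale, the value 1, is 1 m for a shift and 90 degrees for a turn. A row lasts 1/10 s, in which the tool goes at most 50 mm and 8.59 degrees, less where a joint would pass 70% of its speed; a pose out of reach is approached as far as the arm can. A call with a number of a shift or a turn outside -1 to 1 is refused whole. A call with a gripper value outside its range is refused whole. The fingers move at their own pace and stop on an object; "force" is the grip in N (left out, the last holds). Time passes only in rows, so rows that repeat a pose let the fingers close. It gives the time, the measured TCP pose, the force, the opening and the grip force at its end, in the units of the state.
- sensors.observe(): the state, without advancing time (a new reading comes with each control period).
- optics.get_image(name): name is "side" or "top"; returns the picture (384x512x3 uint8, blue, green, red); there is no depth.
- optics.calibration(name): a dict with "camera_matrix" (3x3 intrinsics, pixels), "D" ([k1, k2, p1, p2, k3] as OpenCV has them; the pictures are not rectified), "rvec" (rotation vector, rad) and "tvec" (3), from world to camera coordinates, as OpenCV has them. Camera axes: x right, y down, z forward; pixel columns grow to the right and rows downward; lengths in m; the calibration is good to about 2 mm. A picture is of the moment at which its call begins. calibration takes no time and is no camera call.
- arm.sign_off(): hands the job in; it is judged then, once.
The state is a dict: "clock": time; "joints": joint angles; "dq": joint speeds; "joint_efforts": joint torques, N m; "position": TCP position; "ee_rot": TCP orientation; "force": force on the tool from outside, world axes, zero at the start; "ft_torque": the same for the moment, N m; "width": opening from 0.0 (shut) to 1.0 (fully open); "gripper_force": force on a finger pad.
Only numpy, scipy, OpenCV 4.12 (cv2) and the standard library are available. Lean on these libraries where they do the work, as an engineer would, in place of code of your own. Each camera call takes 0.05 s, during which the arm holds its last target. There are 200 camera calls.

### The job

The swivel pivot of the sloping board cradle is adjusted and now has to be locked. Slide the spanner that fits (the larger one) fully onto the hexagonal adjusting nut, keep that nut where it is (within a twelfth of a turn) and turn the lever locknut above it clockwise until it is fully tight; pinching the spanner handle and the lever together does both at once. Then take the spanner off and lay it flat on the bench, leaving the jars and the capacitor where they stand.

Things in the scene. Friction and masses are not known exactly. Their poses are not given: they have to be found in the camera images.
- stand: Board cradle, fixed: grey wedge foot 150 x 106 mm under an aluminium swivel plate that slopes 30 degrees, low end to the stand's -x (to the robot at yaw 0), a circuit board in rails on its upper end. Origin under the pivot at the foot's underside, z up. The pivot point is 72 mm above it.
- pivot (a point): Where the nut axis meets the plate top. Its frame is the slope: x uphill, y to the left, z = nut axis (stand z leaned 30 degrees to stand -x). Plate: x -46 to 171, y -46 to 46 mm (-52 to 52 beyond x 82); the board's rails, 16 mm high, begin at x 92. Angles below: on the slope, from x towards y.
- nut_mid (a point): Point on the nut axis 5.5 mm above the plate, inside the adjusting nut: spanner_jaw lies here when the spanner is fully on.
- nut_corner (a point): Top of one corner of the adjusting nut, 17.3 mm from its axis, 14 mm above the plate. A twelfth of a turn moves it 9 mm.
- adjust_nut (a joint): Turn (rad, clockwise from above positive) of the bright hexagon nut on the plate: 30 mm across flats, 14 mm high. It drags at 0.15 Nm, less than the locknut on it, so the locknut takes it round unless it is held. A spanner fits six ways, 60 degrees apart; the way with the handle at 78 degrees minus this value is 43 degrees clockwise of the lever, so both can be pinched.
- locknut (a joint): Turn (rad, clockwise from above positive) of the lever locknut on the adjusting nut: about 0 as found, 0.30 hard stop, fully tight above 0.26; it stays where left. Needs 0.25 to 0.35 Nm; a pinch of 20 to 45 N on handle and lever does it. Dark hub 29 mm across, 14.5 to 30 mm above the plate. Lever direction: 121 degrees minus adjust_nut minus locknut.
- lever_grip (a point): Middle of the lever's black grip, 80 mm from the nut axis, beyond the plate's left edge. Grip 13 mm wide, 62 to 103 mm from the axis, 9.5 to 25 mm above the plate level. The steel arm nearer the axis is 13 mm or more above the plate (17 mm within 36 mm of the axis), so the spanner head passes below it.
- spanner: The larger, fitting spanner, open-ended, 182 mm. Origin under the jaw's centre, x along the handle, z up as it lies flat, underside z = 0. Jaw 31.6 mm, mouth to -x, tips at x = -21 mm, throat 18.6 mm; head 63 mm across, 9.5 thick. Black handle 15 wide, 13 thick, x 51 to 137 mm, overhangs the plate when fitted. Mass centre x = 38 mm; 0.14 to 0.21 kg.
- spanner_jaw (a point): Jaw centre of the larger spanner, 5.5 mm above its underside. Slide it onto the nut along the handle, flat on the plate (6 degrees of play either way). When tight, the lever stands close over it: grip the handle beyond the lever's end (near x = 120 mm), slide it out and away from the lever before lifting.
- small_spanner: The smaller spanner, same form, 143 mm long, jaw 21.2 mm: too small for the nut. Origin and axes as on the larger. The two swap places: one lies at the bench's left front edge, one at the front edge before the cradle. A tall microscope stands between; its eyepieces, 0.45 m up, reach to about x = 0.5 m at y = 0 to -0.1 m: cross in front of it (x near 0.4 m).
- screw_tin: Low round jar with a red lid, 60 mm across, 32 mm high, origin under its centre. Bystander.
- grease_pot: Small jar with a blue lid, 40 mm across, 40 mm high, origin under its centre. Bystander beside the cradle.
- capacitor: Upright blue can capacitor, 35 mm across, 50 mm high, origin under its centre. Bystander beside the cradle.
- flux_jar: Small jar with a white lid, 46 mm across, 36 mm high, origin under its centre. Bystander on the blue mat.

How it is judged:
By the outcome, as a careful person would: the job done as asked, in the order asked, and still so for the second after the job is handed in, with the robot touching nothing.
It also fails if it takes over 72 s, if anything falls off the work surface, if the arm or the gripper's body presses on something with over 40 N, if the wrist force passes 120 N, or if a joint passes its speed limit or range.

## Working session

There is one attempt and no reset: what is moved stays moved. The work goes in short steps, Python scripts to look and compute and a tool call to move; the robot and the scene stay as the last step left them, time stands still between calls to the robot, and variables do not carry over. Pictures are saved under pics/ and viewed, at most 10 in all, crops included, and the job is handed in when it is done.

Besides the shell and the picture viewer there is one more tool, called after ">>>" as a command line: name --argument value ..., lists and objects as JSON in quotes. arm_command: Moves the arm, as the interface text tells. Its arguments: {"type":"object","properties":{"deltas":{"type":"array","items":{"type":"number"}},"force":{"type":"number"}},"required":["deltas"]}

```bash
mkdir -p pics; ls
python3 - <<'E'
from cell import sensors, optics, arm
import cv2,numpy as np
for n in("top","side"):
    cv2.imwrite(f"pics/{n}0.png",optics.get_image(n))
    c=optics.calibration(n);R=cv2.Rodrigues(np.array(c["rvec"]))[0]
    print(n,np.round(c["camera_matrix"],1).tolist(),np.round(c["D"],3),(-R.T@np.array(c["tvec"]).ravel()).round(3))
print(sensors.observe(),arm.nose_length)
E
```

```text
pics
top [[359.0, 0.0, 259.2], [0.0, 359.0, 184.8], [0.0, 0.0, 1.0]] [-0.073  0.     0.     0.     0.   ] [ 0.363 -0.088  1.15 ]
side [[416.2, 0.0, 256.0], [0.0, 416.2, 189.2], [0.0, 0.0, 1.0]] [-0.076  0.     0.     0.     0.   ] [-0.298 -0.528  0.983]
{'clock': 0.1, 'joints': array([-1.38661675,  0.43515135,  0.02496987,  1.57399527, -0.01160782,
        1.13400248, -0.07508432]), 'dq': array([ 0.00113136, -0.00024449,  0.00016203, -0.00230786, -0.00076025,
       -0.00135097, -0.00146111]), 'joint_efforts': array([ 4.25453225e-03, -6.69116449e+01,  9.88604911e-01, -3.15144753e+01,
       -6.04480575e-02,  3.74742597e-02,  2.53062126e-05]), 'position': array([0.17671303, 0.59905063, 0.24502879]), 'ee_rot': array([-4.49001612e-01, -3.10925713e+00,  2.21318219e-03]), 'force': array([-0.7891947 ,  0.67299305, -0.67856656]), 'ft_torque': array([0.02147285, 0.01170561, 0.02653902]), 'gripper_force': 0.0, 'width': 0.999586401378091} 0.019
```

View pics/top0.png

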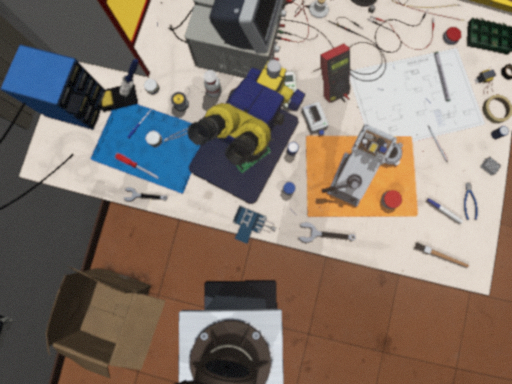

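View pics/side0.png

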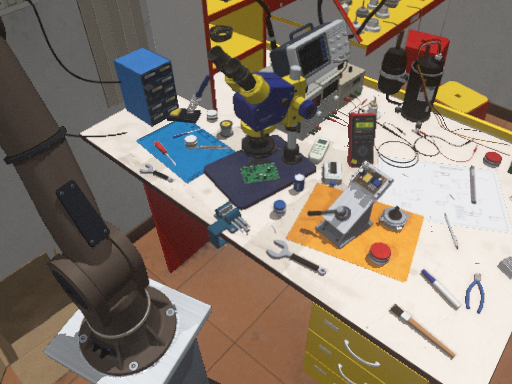

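The top view shows the large spanner at about (300–355, 233), its jaw to the left, and the cradle at (365,165) with its lever to the left at about (325,200). The small spanner is at (145,195). I'll enlarge both views.

Run:
```python
import cv2
t=cv2.imread("pics/top0.png")[118:250,280:420]; s=cv2.imread("pics/side0.png")[155:280,260:425]
cv2.imwrite("pics/t1.png",cv2.resize(t,None,fx=4.5,fy=4.5,interpolation=cv2.INTER_CUBIC))
cv2.imwrite("pics/s1.png",cv2.resize(s,None,fx=4.5,fy=4.5,interpolation=cv2.INTER_CUBIC))
```

```text
(no output)
```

View pics/t1.png

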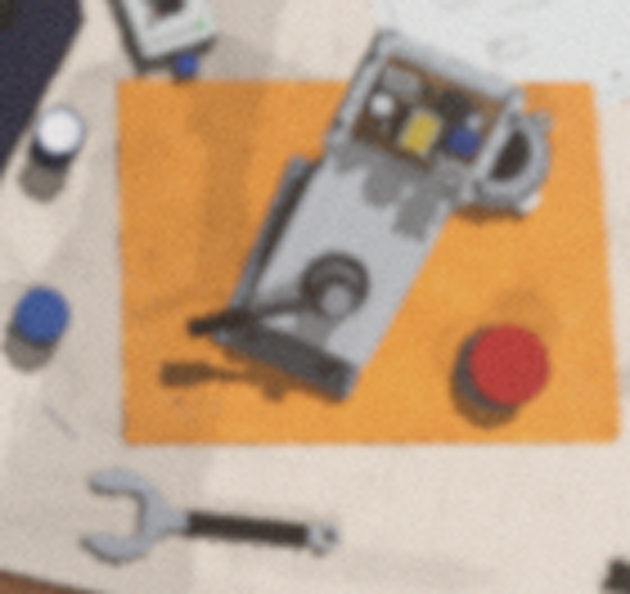

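View pics/s1.png

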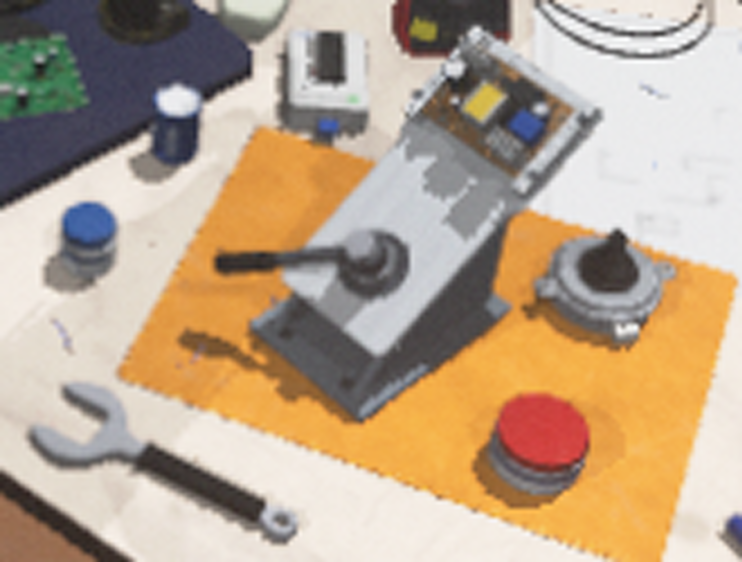

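The enlarged top crop shows the spanner handle's black part from (188,524) to (307,536), the hub at (335,290) and the lever grip from (192,328) to (245,316). In the side crop the handle runs (140,458) to (262,515), the hub is at (370,248), and the lever grip (217,262) to (272,260). Next I'll fit the poses.

```bash
cat > h.py <<'E'
from cell import sensors, optics, arm
import cv2,numpy as np
from scipy.optimize import least_squares
from scipy.spatial.transform import Rotation as Ro
OFF={"top":(280,118),"side":(260,155)}
C={n:optics.calibration(n) for n in OFF}
def proj(n,P):
    c=C[n];return cv2.projectPoints(np.atleast_2d(np.array(P,float)),np.array(c["rvec"]),np.array(c["tvec"]),np.array(c["camera_matrix"]),np.array(c["D"]))[0][:,0]
def full(n,p,off=None,s=4.5): return (np.array(p,float)+.5)/s-.5+np.array(off or OFF[n])
def slope(st): # pivot frame
    x,y,a=st; S=Ro.from_euler('z',a)
    return S*Ro.from_euler('y',-np.pi/6), np.array([x,y,.072])
def piv(st,P):
    R,p=slope(st);return R.apply(np.atleast_2d(P))+p
def pol(r,a,z): return [r*np.cos(a),r*np.sin(a),z]
E
cat > fit.py <<'E'
from h import *
# spanner on bench: x,y,yaw
ob=[("top",(188,524),(.051,0,.009)),("top",(307,536),(.137,0,.009)),("side",(140,458),(.051,0,.009)),("side",(262,516),(.137,0,.009)),
    ("top",(91,511),(-.021,0,.0095)),("top",(339,537),(.161,0,.007))]
def f(v):
    R=Ro.from_euler('z',v[2]); return np.concatenate([(proj(n,R.apply(P)+[v[0],v[1],0])[0]-full(n,q)) for n,q,P in ob])
r=least_squares(f,[.35,-.2,-1.6]);print("spanner",r.x.round(4),np.degrees(r.x[2]).round(1));print(r.fun.reshape(-1,2).round(1).tolist())
ob2=[("top",(335,288),lambda a:(0,0,.030)),("side",(370,247),lambda a:(0,0,.030)),
 ("top",(190,329),lambda a:pol(.103,a,.017)),("top",(245,316),lambda a:pol(.062,a,.017)),
 ("side",(215,262),lambda a:pol(.103,a,.017)),("side",(272,260),lambda a:pol(.062,a,.017)),
 ("side",(377,356),lambda a:(-.046,-.046,0)),("side",(287,282),lambda a:(-.046,.046,0)),
 ("top",(357,372),lambda a:(-.046,-.046,0)),("top",(232,318),lambda a:(-.046,.046,0)),
 ("top",(450,205),lambda a:(.082,-.046,0)),("side",(603,115),lambda a:(.171,-.052,.016)),("side",(478,28),lambda a:(.171,.052,.016)),("top",(388,32),lambda a:(.171,.052,.016)),("top",(522,92),lambda a:(.171,-.052,.016))]
def g(v): return np.concatenate([(proj(n,piv(v[:3],P(v[3])))[0]-full(n,q)) for n,q,P in ob2])
r=least_squares(g,[.5,-.3,-.5,2.1],loss='soft_l1');print("stand",r.x.round(4),np.degrees(r.x[2:]).round(1))
for o,e in zip(ob2,g(r.x).reshape(-1,2)):print(o[0],o[1],e.round(1))
for n,c in (("top",[(57,135),(41,318),(508,365)]),):
    for (u,v),z in zip(c,(.05,.04,.032)):
        q=full(n,(u,v)); s=least_squares(lambda w:proj(n,[w[0],w[1],z])[0]-q,[.4,-.2]);print("bystander",s.x.round(3))
E
python3 fit.py
```

```text
spanner [ 0.388  -0.2404 -1.6951] -97.1
[[0.1, -0.0], [0.5, 0.1], [0.2, -0.9], [-0.1, -0.6], [-0.9, 0.5], [0.7, 0.7]]
stand [ 0.5404 -0.386  -0.4508  2.2782] [-25.8 130.5]
top (335, 288) [0.  2.3]
side (370, 247) [-1.9  0.6]
top (190, 329) [-1.  -0.2]
top (245, 316) [-0.2 -0.4]
side (215, 262) [-0.3  0.5]
side (272, 260) [0.3 0.3]
side (377, 356) [0.1 1. ]
side (287, 282) [-2.5 -1. ]
top (357, 372) [ 1.5 -0.6]
top (232, 318) [ 2.2 -0.9]
top (450, 205) [0.8 0.5]
side (603, 115) [ 0.1 -2.7]
side (478, 28) [ 0.1 -1.6]
top (388, 32) [-1.3 -0.9]
top (522, 92) [2.2 0.8]
bystander [ 0.653 -0.203]
bystander [ 0.525 -0.188]
bystander [ 0.487 -0.519]
```

```bash
cat > ov.py <<'E'
from h import *
def draw(st,la,out,imgs,sp=None):
    vs=[]
    for n,(w,h) in (("top",(85,100)),("side",(90,100))):
        im=imgs[n]; o=(320,118) if n=="top" else (305,155)
        k=4.4; c=cv2.resize(im[o[1]:o[1]+h,o[0]:o[0]+w],None,fx=k,fy=k,interpolation=cv2.INTER_CUBIC)
        def pl(P,col,closed=True):
            q=((proj(n,piv(st,P))-o+.5)*k-.5); cv2.polylines(c,[np.round(q*8).astype(np.int32)],closed,col,1,cv2.LINE_AA,3)
        pl([(-.046,-.046,0),(-.046,.046,0),(.082,.046,0),(.082,-.046,0)],(0,0,255))
        pl([(.092,-.052,.016),(.092,.052,.016),(.171,.052,.016),(.171,-.052,.016)],(0,0,255))
        th=np.linspace(0,2*np.pi,30)
        pl([pol(.0145,a,.030) for a in th],(0,255,0)); pl([pol(.0145,a,.0145) for a in th],(0,255,0)); pl([pol(.0173,a,.0) for a in th],(255,255,0))
        u=np.array([-np.sin(la),np.cos(la),0])*.0065
        A,B=np.array(pol(.062,la,.025)),np.array(pol(.103,la,.025)); pl([A-u,A+u,B+u,B-u],(255,0,255))
        vs.append(c)
    cv2.imwrite(out,np.hstack(vs))
E
python3 - <<'E'
from ov import *
im={n:cv2.imread(f"pics/{n}0.png") for n in OFF}
draw((.5404,-.386,-.4508),2.2782,"pics/ov1.png",im)
E
```

```text
(no output)
```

View pics/ov1.png

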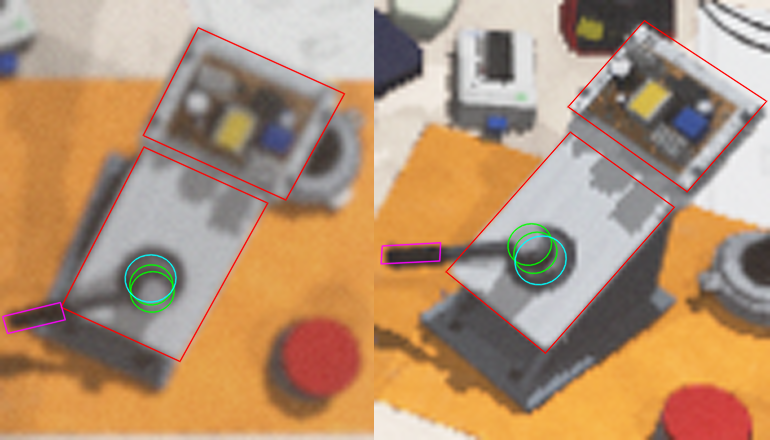

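The overlay is about 1–1.5 px off at the hub, so I need a closer look using averaged frames.

Run:
```python
from h import *
v=[]
for n,o in (("top",(318,140)),("side",(304,180))):
    m=np.mean([optics.get_image(n).astype(float) for _ in range(6)],0); np.save(f"pics/{n}avg.npy",m)
    v.append(cv2.resize(m[o[1]:o[1]+60,o[0]:o[0]+ (50 if n=="top" else 50)],None,fx=8,fy=8,interpolation=cv2.INTER_CUBIC).clip(0,255).astype(np.uint8))
cv2.imwrite("pics/hub.png",np.hstack(v))
```

```text
(no output)
```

View pics/hub.png

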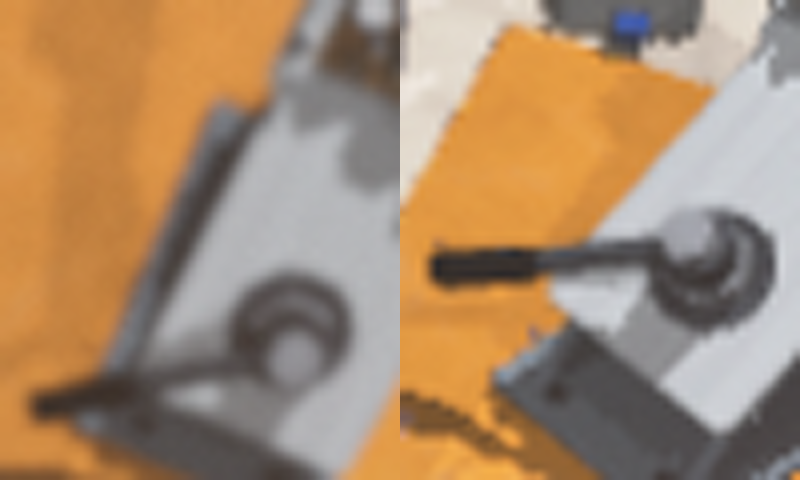

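Zoomed at 8x. In the top view the washer ring is centred at (291,330), the cap at (291,360), and the plate's left edge runs (250,130)–(150,340). In the side view the ring is centred at (713,268), the cap at (692,233), and the plate corners are at (550,292) and (718,435). I'll refit with these.

```bash
cat > fit2.py <<'E'
from h import *
O={"top":(318,140),"side":(304,180)}
F=lambda n,p: full(n,(p[0]-(400 if n=="side" else 0),p[1]),O[n],8)
G=lambda n,p: full(n,p)   # 4.5x crop
pts=[("top",F("top",(291,330)),(0,0,.001),3),("side",F("side",(713,268)),(0,0,.001),3),
 ("top",F("top",(291,360)),(0,0,.036),2),("side",F("side",(692,233)),(0,0,.036),2),
 ("side",F("side",(550,292)),(-.046,.046,0),2),("side",F("side",(718,435)),(-.046,-.046,0),2)]
L=[("top",F("top",(250,130)),(.08,.046,0),(-.04,.046,0)),("top",F("top",(155,330)),(.08,.046,0),(-.04,.046,0)),
 ("side",F("side",(715,90)),(.08,.046,0),(-.04,.046,0)),("side",F("side",(600,235)),(.08,.046,0),(-.04,.046,0)),
 ("top",F("top",(345,475)),(.08,-.046,0),(-.04,-.046,0)),("top",G("top",(450,205)),(.08,-.046,0),(-.04,-.046,0)),
 ("side",F("side",(640,370)),(-.046,.046,0),(-.046,-.046,0)),("side",G("side",(510,210)),(.08,-.046,0),(-.04,-.046,0))]
lev=[("top",F("top",(33,404)),.103),("side",F("side",(431,267)),.103),("side",F("side",(538,262)),.062)]
def res(v):
    st=v[:3];d={"top":v[4:6],"side":v[6:8]};r=[]
    for n,q,P,w in pts: r+=list(w*(proj(n,piv(st,P))[0]+d[n]-q))
    for n,q,A,B in L:
        a,b=proj(n,piv(st,[A,B]))+d[n];t=(b-a)/np.linalg.norm(b-a);r.append(1.5*(t[0]*(q-a)[1]-t[1]*(q-a)[0]))
    for n,q,R in lev: r+=list(2*(proj(n,piv(st,pol(R,v[3],.017)))[0]+d[n]-q))
    return np.array(r+list(v[4:]/.5))
r=least_squares(res,[.54,-.386,-.45,2.28,0,0,0,0],loss='soft_l1')
print(r.x.round(4),np.degrees(r.x[2:4]).round(2));print(res(r.x).round(1))
E
python3 fit2.py
```

```text
[ 0.5419 -0.3865 -0.4389  2.2687 -0.0467  0.2047  0.1495 -0.1638] [-25.15 129.99]
[-0.4 -0.5  0.1  0.   0.8 -0.7 -0.3  0.4 -1.9 -0.1  1.8  0.7  0.8 -0.2
  0.4 -1.2  0.3  0.8  0.1 -0.2 -1.5  0.5  0.2 -0.1 -0.1 -0.2 -0.1  0.4
  0.3 -0.3]
```

>>> arm_command --deltas '[0,0,-0.96,0.19,-0.4,0,60,0,0,-0.96,0.19,-0.4,0,60,0,0,-0.96,0.19,-0.4,0,60,0,0,-0.96,0.19,-0.4,0,60,0,0,-0.96,0.19,-0.4,0,60,0,0,-0.96,0.19,-0.4,0,60,0,0,-0.96,0.19,-0.4,0,60,0,0,-0.96,0.19,-0.4,0,60,0,0,-0.96,0.19,-0.4,0,60,0,0,-0.96,0.19,-0.4,0,60,0,0,-0.96,0.19,-0.4,0,60,0,0,-0.96,0.19,-0.4,0,60]'

```text
clock: 1.9
position: [0.3666, 0.2002, 0.2459]
ee_rot: [-2.451, -1.965, -0.001]
force: [0.1, 0.5, -0.1]
width: 0.65
gripper_force: 0.0
```

>>> arm_command --deltas '[0,0,-0.96,0.01,-0.52,0,60,0,0,-0.96,0.01,-0.52,0,60,0,0,-0.96,0.01,-0.52,0,60,0,0,-0.96,0.01,-0.52,0,60,0,0,-0.96,0.01,-0.52,0,60,0,0,-0.96,0.01,-0.52,0,60,0,0,-0.96,0.01,-0.52,0,60,0,0,-0.96,0.01,-0.52,0,60,0,0,-0.96,0.01,-0.52,0,60,0,0,-0.96,0.01,-0.52,0,60,0,0,-0.96,0.01,-0.52,0,60,0,0,-0.96,0.01,-0.52,0,60,0,0,-0.96,0.01,-0.52,0,60]'

```text
clock: 3.2
position: [0.3772, -0.3197, 0.2452]
ee_rot: [-3.132, 0.247, 0.002]
force: [-0.2, -0.1, 0.0]
width: 0.654
gripper_force: 0.0
```

```bash
cat > go.py <<'E'
from h import *
def to(p,R,show=True):
    "shift and turn (in command units) from the present pose to tool position p and rotation R"
    s=sensors.observe();R0=Ro.from_rotvec(s["ee_rot"])
    w=(R*R0.inv()).as_rotvec()/(np.pi/2)
    print("delta turn",w.round(4),"shift",(np.array(p)-s["position"]).round(4),"deg",np.degrees(np.linalg.norm(w)*np.pi/2).round(1));return w
def flat(yaw): # tool down with tool y at yaw (deg)
    y=np.array([np.cos(np.radians(yaw)),np.sin(np.radians(yaw)),0]);z=np.array([0,0,-1.]);return Ro.from_matrix(np.c_[np.cross(y,z),y,z])
def stat():
    s=sensors.observe();print(s["clock"].__round__(2),"q",s["joints"].round(2),"p",s["position"].round(4),"rv",s["ee_rot"].round(3),"f",s["force"].round(1),"t",s["ft_torque"].round(2),"w",round(s["width"]*91.8,1),"g",round(s["gripper_force"],1))
E
python3 - <<'E'
from go import *
stat();to([.3775,-.3247,.021],flat(172.9))
E
```

```text
3.2 q [-0.2   0.32  1.04  1.94 -0.32  1.06 -0.76] p [ 0.3772 -0.3197  0.2452] rv [-3.132e+00  2.470e-01  2.000e-03] f [-0.2 -0.1  0. ] t [-0.01  0.17  0.04] w 60.0 g 0.0
delta turn [-9.000e-04 -5.000e-04 -9.787e-01] shift [ 0.0003 -0.005  -0.2242] deg 88.1
```

>>> arm_command --deltas '[0,0,-0.979,0,-0.005,-0.12,50,0,0,-0.979,0,-0.005,-0.12,50,0,0,-0.979,0,-0.005,-0.12,50,0,0,-0.979,0,-0.005,-0.12,50,0,0,-0.979,0,-0.005,-0.12,50,0,0,-0.979,0,-0.005,-0.12,50,0,0,-0.979,0,-0.005,-0.12,50,0,0,-0.979,0,-0.005,-0.12,50,0,0,-0.979,0,-0.005,-0.12,50,0,0,-0.979,0,-0.005,-0.12,50,0,0,-0.979,0,-0.005,-0.12,50,0,0,-0.979,0,-0.005,-0.12,50]'

```text
clock: 4.4
position: [0.3779, -0.3232, 0.1254]
ee_rot: [-2.079, 2.353, 0.002]
force: [0.4, -0.4, -0.7]
width: 0.546
gripper_force: 0.0
```

Run:
```python
from go import *
stat();to([.3775,-.3247,.0215],flat(172.9))
```

```text
4.4 q [-0.22  0.7   1.26  2.08 -0.82  1.   -1.78] p [ 0.3779 -0.3232  0.1254] rv [-2.079e+00  2.353e+00  2.000e-03] f [ 0.4 -0.4 -0.7] t [ 0.08  0.08 -0.02] w 50.1 g 0.0
delta turn [-0.0012 -0.     -0.0003] shift [-0.0004 -0.0015 -0.1039] deg 0.1
```

>>> arm_command --deltas '[0,0,0,0,-0.001,-0.05,40,0,0,0,0,-0.001,-0.09,40,0,0,0,0,-0.001,-0.104,40,0,0,0,0,-0.001,-0.104,40,0,0,0,0,-0.001,-0.104,0,0,0,0,0,-0.001,-0.104,0,0,0,0,0,-0.001,-0.104,0,0,0,0,0,-0.001,-0.104,0,0,0,0,0,-0.001,-0.104,0,0,0,0,0,-0.001,-0.104,0]' --force 50

```text
clock: 5.4
position: [0.3773, -0.3263, 0.022]
ee_rot: [-2.075, 2.358, -0.0]
force: [1.1, 2.7, 5.0]
width: 0.155
gripper_force: 50.0
```

Run:
```python
from go import *
stat()
```

```text
5.4 q [-0.08  0.82  1.05  2.15 -1.04  0.83 -1.63] p [ 0.3773 -0.3263  0.022 ] rv [-2.075  2.358 -0.   ] f [1.1 2.7 5. ] t [ 0.6  -0.22 -0.03] w 14.3 g 50.0
```

>>> arm_command --deltas '[0,0,0,0,0,0.03,0,0,0,0,0,0,0.08,0,0,0,0.1,0,0,0.13,0,0,0,0.2,0,0,0.18,0,0,0,0.9,0.02,0,0.23,0,0,0,0.9,0.02,0,0.23,0,0,0,0.9,0.02,0,0.23,0,0,0,0.9,0.02,0,0.23,0,0,0,0.9,0.02,0,0.23,0,0,0,0.9,0.02,0,0.23,0,0,0,0.9,0.02,0,0.23,0,0,0,0.9,0.02,0,0.23,0,0,0,0.9,0.02,0,0.23,0,0,0,0.9,0.02,0,0.23,0]'

```text
clock: 6.8
position: [0.3965, -0.3265, 0.2515]
ee_rot: [-3.109, 0.451, 0.0]
force: [-0.4, -0.5, -2.7]
width: 0.157
gripper_force: 50.0
```

```bash
cat >> go.py <<'E'
ST=(.5419,-.3865,-.4389)
def fitpose(phi,r,h,lat=0):
    "tool pose: x along slope direction phi (deg), z into plate; position r along phi, lat to its left, h above plate"
    a=np.radians(phi);Rs,p=slope(ST);x=np.array([np.cos(a),np.sin(a),0]);z=np.array([0,0,-1.])
    R=Rs*Ro.from_matrix(np.c_[x,np.cross(z,x),z]); u=np.array([-x[1],x[0],0])
    return Rs.apply(x*r+u*lat+[0,0,h])+p,R
E
python3 - <<'E'
from go import *
stat()
p,R=fitpose(87,.0866+.05,.082);print(p);to(p,R)
E
```

```text
6.8 q [-0.15  0.34  0.98  1.88 -0.32  1.09 -0.91] p [ 0.3965 -0.3265  0.2515] rv [-3.109  0.451  0.   ] f [-0.4 -0.5 -2.7] t [-0.06  0.09  0.02] w 14.4 g 50.0
[ 0.56835827 -0.24822471  0.14658863]
delta turn [-0.3247 -0.1563  0.8493] shift [ 0.1719  0.0783 -0.105 ] deg 83.0
```

>>> arm_command --deltas '[-0.325,-0.156,0.849,0.172,0.078,0.02,0,-0.325,-0.156,0.849,0.172,0.078,0.02,0,-0.325,-0.156,0.849,0.172,0.078,0.02,0,-0.325,-0.156,0.849,0.172,0.078,0.02,0,-0.325,-0.156,0.849,0.172,0.078,0.02,0,-0.325,-0.156,0.849,0.172,0.078,0.02,0,-0.325,-0.156,0.849,0.172,0.078,0.02,0,-0.325,-0.156,0.849,0.172,0.078,0.02,0,-0.325,-0.156,0.849,0.172,0.078,0.02,0,-0.325,-0.156,0.849,0.172,0.078,0.02,0,-0.325,-0.156,0.849,0.172,0.078,0.02,0,-0.325,-0.156,0.849,0.172,0.078,-0.02,0,-0.325,-0.156,0.849,0.172,0.078,-0.06,0,-0.325,-0.156,0.849,0.172,0.078,-0.1,0,-0.325,-0.156,0.849,0.172,0.078,-0.105,0]'

```text
clock: 8.3
position: [0.5648, -0.2464, 0.1403]
ee_rot: [2.312, 1.382, 0.391]
force: [-0.2, 0.4, -1.9]
width: 0.156
gripper_force: 50.0
```

Run:
```python
from go import *
stat()
p,R=fitpose(87,.0866+.05,.026);print(p);to(p,R)
```

```text
8.3 q [-0.01  0.37  0.37  2.19 -0.56  0.12  0.35] p [ 0.5648 -0.2464  0.1403] rv [2.312 1.382 0.391] f [-0.2  0.4 -1.9] t [ 0.3   0.8  -0.01] w 14.3 g 50.0
[ 0.59370442 -0.26012314  0.09809121]
delta turn [-0.0049 -0.0085  0.0011] shift [ 0.0289 -0.0138 -0.0422] deg 0.9
```

>>> arm_command --deltas '[-0.004,-0.008,0,0.015,-0.007,-0.021,0,-0.004,-0.008,0,0.029,-0.014,-0.042,0,-0.004,-0.008,0,0.029,-0.014,-0.042,0,-0.004,-0.008,0,0.029,-0.014,-0.042,0]'

```text
clock: 8.7
position: [0.6016, -0.2633, 0.1087]
ee_rot: [2.292, 1.381, 0.399]
force: [1.9, -0.0, -0.9]
width: 0.155
gripper_force: 49.9
```

Run:
```python
from go import *
stat()
p,R=fitpose(87,.0866+.05,.026);to(p,R)
v=[]
for n,o in (("top",(310,125)),("side",(304,160))):
    m=np.mean([optics.get_image(n).astype(float) for _ in range(4)],0)
    v.append(cv2.resize(m[o[1]:o[1]+80,o[0]:o[0]+66],None,fx=6,fy=6,interpolation=cv2.INTER_CUBIC).clip(0,255).astype(np.uint8))
cv2.imwrite("pics/near.png",np.hstack(v))
```

```text
8.7 q [-0.02  0.48  0.41  2.14 -1.32  0.12  1.1 ] p [ 0.6016 -0.2633  0.1087] rv [2.292 1.381 0.399] f [ 1.9 -0.  -0.9] t [0.5  0.74 0.04] w 14.2 g 49.9
delta turn [ 0.0028  0.0004 -0.0027] shift [-0.0079  0.0032 -0.0107] deg 0.4
```

View pics/near.png

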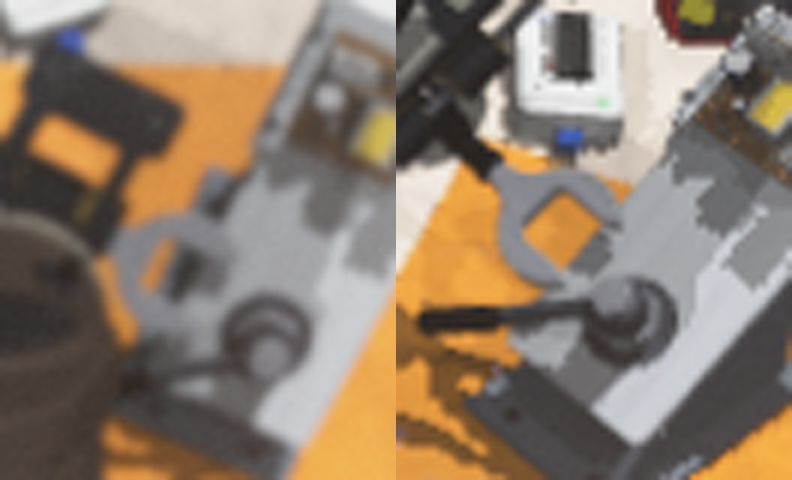

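The spanner is held properly: the head at (170,260) is aligned and pointing at the nut from above the plate. However, J5 and J6 are at their limits, about 10 mm too high. I'll fit a simple kinematic model to find a better arm posture.

```bash
cat > kin.py <<'E'
import numpy as np
from scipy.optimize import least_squares
from scipy.spatial.transform import Rotation as Ro
D=[([-1.38661675,.43515135,.02496987,1.57399527,-.01160782,1.13400248,-.07508432],[.17671303,.59905063,.24502879],[-4.49001612e-01,-3.10925713,2.21318219e-03]),
([-.2,.32,1.04,1.94,-.32,1.06,-.76],[.3772,-.3197,.2452],[-3.132,.247,.002]),
([-.22,.7,1.26,2.08,-.82,1.,-1.78],[.3779,-.3232,.1254],[-2.079,2.353,.002]),
([-.08,.82,1.05,2.15,-1.04,.83,-1.63],[.3773,-.3263,.022],[-2.075,2.358,0]),
([-.15,.34,.98,1.88,-.32,1.09,-.91],[.3965,-.3265,.2515],[-3.109,.451,0]),
([-.01,.37,.37,2.19,-.56,.12,.35],[.5648,-.2464,.1403],[2.312,1.382,.391]),
([-.02,.48,.41,2.14,-1.32,.12,1.1],[.6016,-.2633,.1087],[2.292,1.381,.399])]
def fk(q,L,s):
    # alternating z,y axes
    R=Ro.identity();p=np.array([0,0,L[0]]);
    ax=['z','y','z','y','z','y','z']
    adv={1:L[1],3:L[2],5:L[3]}; off={1:L[4],3:L[5],5:L[6]}
    for i in range(7):
        R=R*Ro.from_euler(ax[i],s[i]*q[i])
        if i in adv: p=p+R.apply([off[i],0,adv[i]])
    return p,R
def fit():
    best=None
    import itertools
    for sg in itertools.product([1,-1],repeat=4):
        s=[sg[0],1,sg[1],1,sg[2],1,sg[3]]
        def f(v):
            r=[]
            for q,p,rv in D:
                a,R=fk(q,v,s);R=R*Ro.from_euler('z',v[7])
                r+=list(5*(a-p))+list((Ro.from_rotvec(rv).inv()*R).as_rotvec()*1)
            return np.array(r)
        for y0 in (0,1.57,3.14,-1.57):
            o=least_squares(f,[.3,.4,.4,.25,0,0,0,y0],loss='soft_l1')
            if best is None or o.cost<best[0]: best=(o.cost,s,o.x,f(o.x))
    return best
if __name__=="__main__":
    b=fit();print(b[0],b[1],b[2].round(4));print(b[3].reshape(-1,6).round(3));np.save("kin.npy",np.r_[b[1],b[2]])
E
python3 kin.py
```

```text
0.044521795131862385 [-1, 1, -1, 1, -1, 1, -1] [ 0.2357  0.5783  0.4309  0.3755 -0.0589 -0.0282 -0.0354  1.5676]
[[-0.252  0.077  0.035 -0.     0.    -0.003]
 [-0.044 -0.001 -0.03   0.004  0.002  0.007]
 [-0.01  -0.035 -0.019 -0.002 -0.003 -0.006]
 [-0.    -0.021 -0.03  -0.001 -0.004  0.007]
 [-0.024  0.013 -0.014  0.002 -0.     0.003]
 [ 0.059  0.075  0.037  0.003 -0.002 -0.003]
 [-0.022  0.036  0.021  0.001  0.003 -0.003]]
```

```bash
cat > kin2.py <<'E'
from kin import *
S=[-1,1,-1,1,-1,1,-1]; AX='zyzyzyz'
def fk(q,v):
    R=Ro.identity();p=np.array([0,0,v[0]])
    for i in range(7):
        R=R*Ro.from_euler(AX[i],S[i]*q[i])
        k={0:(v[4],v[5],0),1:(v[6],0,v[1]),2:(v[7],0,0),3:(v[8],0,v[2]),4:(v[9],0,0),5:(v[10],0,v[3])}.get(i)
        if k: p=p+R.apply(k)
    return p,R*Ro.from_euler('z',np.pi/2)
def f(v):
    r=[]
    for q,p,rv in D:
        a,R=fk(q,v);r+=list(a-p)
    return np.array(r+list(.003*np.array(v[4:])))
o=least_squares(f,[.3,.4,.4,.25]+[0]*7);V=o.x
if __name__=="__main__":
    print(V.round(4));print(f(V)[:21].reshape(-1,3).round(4))
    from go import fitpose
    lo=np.array([-2.62,-.44,-1.27,.08,-1.32,.12,-2.74])+.03;hi=np.array([2.62,2.09,1.32,2.57,4.46,2,2.74])-.03
    def ik(p,R,q0,j3=None):
        g=lambda q:np.r_[5*(fk(q,V)[0]-p),(R.inv()*fk(q,V)[1]).as_rotvec(),[] if j3 is None else .3*(q[2]-j3)]
        s=least_squares(g,np.clip(q0,lo+.01,hi-.01),bounds=(lo,hi));return s.x,np.abs(g(s.x)[:6]).max()
    for flip in (0,180):
      p,R=fitpose(87,.0866,.0225);R=R*Ro.from_euler('z',flip,degrees=True)
      for j3 in (-1.2,-.9,-.6,-.3,0,.4,.8,1.2):
        for j5 in (-1,0,1,2,3,4):
          for j7 in (-2,0,2):
            q,e=ik(p,R,[0,.5,j3,2,j5,.3,j7],j3)
            if e<2e-2: 
                q,e=ik(p,R,q)
                if e<1e-3:print(flip,q.round(2))
E
python3 kin2.py | uniq
```

```text
[ 0.2864  0.5907  0.4331  0.373  -0.0023 -0.0492 -0.0095  0.0105  0.0362
 -0.0141  0.0112]
[[-0.0043 -0.002  -0.0003]
 [ 0.0007 -0.0017 -0.0002]
 [ 0.0034  0.0018 -0.001 ]
 [-0.0024  0.0029  0.0008]
 [ 0.0023 -0.004   0.0011]
 [-0.001  -0.0015 -0.0007]
 [ 0.0001 -0.0004  0.0004]]
0 [ 1.21  0.9  -1.2   2.06  1.68  0.8  -1.45]
0 [ 1.06  0.7  -0.9   2.07  1.6   0.52 -1.49]
0 [ 0.87  0.58 -0.6   2.08  1.55  0.32 -1.51]
0 [ 0.65  0.52 -0.31  2.1   1.5   0.16 -1.52]
180 [ 1.21  0.9  -1.2   2.06  1.68  0.8   1.69]
180 [ 1.06  0.7  -0.9   2.07  1.6   0.52  1.65]
180 [ 0.87  0.58 -0.6   2.08  1.55  0.32  1.63]
180 [ 0.65  0.52 -0.31  2.1   1.5   0.16  1.62]
```

```bash
cat > sim.py <<'E'
from kin2 import *
from scipy.spatial.transform import Slerp
lo=np.array([-2.62,-.44,-1.27,.08,-1.32,.12,-2.74]);hi=np.array([2.62,2.09,1.32,2.57,4.46,2,2.74])
def jac(q):
    p0,R0=fk(q,V);J=np.zeros((6,7))
    for i in range(7):
        d=q.copy();d[i]+=1e-5;p,R=fk(d,V);J[:3,i]=(p-p0)/1e-5;J[3:,i]=(R*R0.inv()).as_rotvec()/1e-5
    return J,p0,R0
def run(q,p1,R1,lam=.02):
    q=np.array(q,float);p0,R0=fk(q,V);w=(R1*R0.inv()).as_rotvec()
    n=int(max(np.linalg.norm(p1-p0)/.02,np.degrees(np.linalg.norm(w))/4,1))+1
    for k in range(1,n+4):
        t=min(k/n,1);pt=p0+t*(p1-p0);Rt=Ro.from_rotvec(w*t)*R0
        act=np.ones(7,bool)
        J,p,R=jac(q);e=np.r_[pt-p,(Rt*R.inv()).as_rotvec()]
        for _ in range(4):
            Ja=J*act;dq=Ja.T@np.linalg.solve(Ja@Ja.T+lam**2*np.eye(6),e)
            bad=((q+dq<lo)|(q+dq>hi))&act
            if not bad.any():break
            act&=~bad
        q=np.clip(q+dq,lo,hi)
    p,R=fk(q,V);return q,np.linalg.norm(p-p1),np.linalg.norm((R1*R.inv()).as_rotvec())
if __name__=="__main__":
    q=D[1][0]
    for i in (2,3): q,a,b=run(q,np.array(D[i][1]),Ro.from_rotvec(D[i][2]));print(q.round(2),D[i][0],round(a,4),round(b,3))
    q=D[4][0]
    for i in (5,6): q,a,b=run(q,np.array(D[i][1]),Ro.from_rotvec(D[i][2]));print(q.round(2),D[i][0],round(a,4),round(b,3))
    from go import fitpose
    pf,Rf=fitpose(87,.0866+.05,.03); ph=pf+np.array([-.05,.02,.15])
    rng=np.random.default_rng(0);out=[]
    for tx in (-50,-30,0,30,50):
      for ty in (-20,0,20,40):
        for y1 in (-.3,-.15,0,.1):
         for tz in (-40,0,40):
          q=D[6][0]
          W=Ro.from_rotvec(np.radians([tx,ty,tz]))
          Rd=W*Rf
          if Rd.as_matrix()[2,2]>-.5: continue
          q,a1,b1=run(q,ph,Rf);
          q,a1,b1=run(q,np.array([.45,y1,.27]),Rd); q1=q
          if a1>.01 or b1>.05: continue
          q,_,_=run(q,ph,Rf);q,a,b=run(q,pf,Rf)
          out.append((a+b*.1,tx,ty,tz,y1,q1.round(2),q.round(2)))
    out.sort(key=lambda o:o[0])
    for o in out[:8]:print(o)
E
time python3 sim.py
```

```text
[-0.22  0.7   1.27  2.09 -0.83  1.   -1.77] [-0.22, 0.7, 1.26, 2.08, -0.82, 1.0, -1.78] 0.0 0.0
[-0.08  0.83  1.06  2.14 -1.05  0.84 -1.62] [-0.08, 0.82, 1.05, 2.15, -1.04, 0.83, -1.63] 0.0 0.0
[-0.05  0.37  0.41  2.19 -0.69  0.13  0.48] [-0.01, 0.37, 0.37, 2.19, -0.56, 0.12, 0.35] 0.0004 0.0
[-0.04  0.48  0.43  2.14 -1.32  0.13  1.09] [-0.02, 0.48, 0.41, 2.14, -1.32, 0.12, 1.1] 0.0015 0.001
(np.float64(1.507208480608666e-08), -50, 0, 40, -0.15, array([ 0.79,  0.24, -1.13,  2.56,  1.93,  0.94, -1.44]), array([ 0.88,  0.63, -0.77,  2.07,  1.55,  0.47, -1.57]))
(np.float64(3.152740618733219e-05), -30, -20, 40, 0.1, array([-0.16,  0.25, -0.91,  2.57,  1.72,  1.09, -2.11]), array([ 0.47,  0.49, -0.21,  2.11,  1.4 ,  0.17, -1.54]))
(np.float64(0.00016225325842151965), 50, -20, 0, -0.15, array([ 1.08,  0.31, -0.22,  2.28, -1.32,  0.97,  1.16]), array([ 0.41,  0.48, -0.13,  2.12,  1.37,  0.13, -1.52]))
(np.float64(0.013810762388458495), 50, 0, 0, 0, array([-0.59,  0.15,  1.21,  2.36, -1.14,  1.05,  0.68]), array([-0.08,  0.48,  0.49,  2.15, -1.28,  0.16,  1.05]))
(np.float64(0.013984811335168495), 30, 0, 40, 0.1, array([-1.41, -0.41,  1.3 ,  2.34, -0.31,  0.52,  0.27]), array([-0.08,  0.48,  0.48,  2.15, -1.26,  0.16,  1.03]))
(np.float64(0.014033099958163844), 30, 0, 40, 0, array([-0.51,  0.18,  1.07,  2.25, -0.99,  1.1 ,  1.25]), array([-0.08,  0.48,  0.48,  2.15, -1.26,  0.15,  1.03]))
(np.float64(0.01407903264553658), 30, -20, 0, -0.15, array([-0.83, -0.42,  1.3 ,  2.5 , -0.94,  0.24,  0.77]), array([-0.08,  0.48,  0.48,  2.15, -1.25,  0.15,  1.02]))
(np.float64(0.01413779861186645), 50, 40, -40, -0.3, array([ 0.13,  0.76,  1.05,  1.5 , -0.73,  1.84, -0.04]), array([-0.07,  0.48,  0.48,  2.15, -1.25,  0.15,  1.02]))
real	0m13.639s
user	0m14.129s
sys	0m0.039s
```

```bash
cat > chk.py <<'E'
from sim import *
from go import fitpose
pf,Rf=fitpose(87,.0866+.05,.03); ph=pf+np.array([-.05,.02,.15])
for pw in ([.45,-.15,.27],[.42,-.2,.27],[.42,-.25,.27],[.42,-.2,.32]):
  for t in ([-50,0,40],[-40,0,30],[-50,0,20],[-45,-10,40]):
    Rd=Ro.from_rotvec(np.radians(t))*Rf;q=D[6][0];m=[]
    q,_,_=run(q,ph,Rf);q,a,b=run(q,np.array(pw),Rd);q1=q;M=Rd.as_matrix();w=np.array(pw)-.37*M[:,2]
    q,_,_=run(q,ph,Rf);q,a2,b2=run(q,pf,Rf)
    print(pw,t,round(a,3),round(b,3),q1.round(2),"| wrist",w.round(2),"handle",M[:,0].round(2),"| end",q.round(2),round(a2,4),round(b2,3))
E
python3 chk.py
```

```text
[0.45, -0.15, 0.27] [-50, 0, 40] 0.006 0.002 [ 0.79  0.24 -1.13  2.56  1.93  0.94 -1.44] | wrist [0.19 0.02 0.47] handle [-0.14  0.67 -0.73] | end [ 0.88  0.63 -0.77  2.07  1.55  0.47 -1.57] 0.0 0.0
[0.45, -0.15, 0.27] [-40, 0, 30] 0.0 0.0 [-0.5  -0.    0.19  2.57  1.66  0.69 -1.52] | wrist [0.21 0.02 0.5 ] handle [-0.01  0.8  -0.6 ] | end [-0.03  0.46  0.42  2.14 -1.07  0.13  0.84] 0.0164 0.011
[0.45, -0.15, 0.27] [-50, 0, 20] 0.001 0.0 [-0.32  0.27 -0.26  2.57  1.61  1.12 -1.85] | wrist [0.22 0.09 0.44] handle [ 0.17  0.68 -0.71] | end [ 0.4   0.48 -0.13  2.12  1.36  0.13 -1.52] 0.0001 0.0
[0.45, -0.15, 0.27] [-45, -10, 40] 0.03 0.011 [ 0.96  0.1  -0.96  2.56  2.44  0.62 -1.82] | wrist [ 0.16 -0.03  0.46] handle [-0.11  0.75 -0.65] | end [ 0.71  0.55 -0.53  2.09  1.49  0.33 -1.57] 0.0 0.0
[0.42, -0.2, 0.27] [-50, 0, 40] 0.028 0.01 [ 0.96  0.03 -0.88  2.54  2.25  0.54 -1.52] | wrist [ 0.16 -0.03  0.47] handle [-0.14  0.67 -0.73] | end [ 0.71  0.55 -0.53  2.09  1.49  0.32 -1.57] 0.0 0.0
[0.42, -0.2, 0.27] [-40, 0, 30] 0.0 0.0 [ 0.36 -0.01 -0.4   2.57  1.93  0.54 -1.56] | wrist [ 0.18
[... 1409 characters left out ...]
6 -0.03  0.52] handle [-0.14  0.67 -0.73] | end [ 0.45  0.48 -0.19  2.11  1.4   0.16 -1.54] 0.0 0.0
[0.42, -0.2, 0.32] [-40, 0, 30] 0.0 0.0 [-0.84 -0.32  0.54  2.55  1.45  0.83 -1.1 ] | wrist [ 0.18 -0.03  0.55] handle [-0.01  0.8  -0.6 ] | end [-0.02  0.46  0.4   2.14 -1.06  0.12  0.84] 0.0152 0.01
[0.42, -0.2, 0.32] [-50, 0, 20] 0.0 0.0 [-0.1   0.04 -0.29  2.57  1.62  0.98 -1.59] | wrist [0.19 0.04 0.49] handle [ 0.17  0.68 -0.71] | end [ 0.4   0.48 -0.12  2.12  1.36  0.13 -1.52] 0.0001 0.0
[0.42, -0.2, 0.32] [-45, -10, 40] 0.012 0.004 [ 1.29 -0.13 -0.79  2.54  3.55  0.37 -2.69] | wrist [ 0.13 -0.08  0.51] handle [-0.11  0.75 -0.65] | end [ 0.88  0.63 -0.77  2.07  1.55  0.48 -1.57] 0.0 0.0
```

```bash
cat > chk2.py <<'E'
from sim import *
from go import fitpose
pf,Rf=fitpose(87,.0866+.05,.03); ph=pf+np.array([-.05,.02,.15])
for pw in ([.5,-.3,.28],[.52,-.2,.28],[.5,-.4,.28],[.55,-.3,.3]):
  for t in ([-60,0,40],[-60,0,60],[-60,-20,40],[-50,-20,60],[-70,10,40]):
    Rd=Ro.from_rotvec(np.radians(t))*Rf;q=D[6][0]
    q,_,_=run(q,ph,Rf);q,a,b=run(q,np.array(pw),Rd);q1=q;M=Rd.as_matrix();w=np.array(pw)-.37*M[:,2]
    q,_,_=run(q,ph,Rf);q,a2,b2=run(q,pf,Rf)
    if a2<.002 and q[5]>.17: print(pw,t,round(a,3),round(b,3),q1.round(2),"| wrist",w.round(2),"handle",M[:,0].round(2),"| end",q.round(2),round(a2,4),round(b2,3))
E
python3 chk2.py
```

```text
[0.52, -0.2, 0.28] [-60, -20, 40] 0.041 0.009 [ 1.04  0.86 -1.27  2.57  2.64  1.48 -1.35] | wrist [ 0.18 -0.07  0.37] handle [ 0.01  0.61 -0.79] | end [ 0.96  0.68 -0.9   2.07  1.58  0.57 -1.57] 0.0 0.0
```

Run:
```python
from go import *
pf,Rf=fitpose(87,.0866+.05,.03); ph=pf+np.array([-.05,.02,.15])
to(ph,Rf);to([.42,-.25,.27],Ro.from_rotvec(np.radians([-50,0,40]))*Rf)
```

```text
delta turn [0.0014 0.0024 0.0004] shift [-0.0585  0.024   0.141 ] deg 0.3
delta turn [-0.5551  0.0028  0.4437] shift [-0.1804  0.0132  0.1594] deg 64.0
```

>>> arm_command --deltas '[0,0,0,-0.02,0.008,0.047,0,0,0,0,-0.04,0.016,0.094,0,0,0,0,-0.058,0.024,0.141,0,0,0,0,-0.058,0.024,0.141,0,-0.555,0.003,0.444,-0.18,0.013,0.16,0,-0.555,0.003,0.444,-0.18,0.013,0.16,0,-0.555,0.003,0.444,-0.18,0.013,0.16,0,-0.555,0.003,0.444,-0.18,0.013,0.16,0,-0.555,0.003,0.444,-0.18,0.013,0.16,0,-0.555,0.003,0.444,-0.18,0.013,0.16,0,-0.555,0.003,0.444,-0.18,0.013,0.16,0,-0.555,0.003,0.444,-0.18,0.013,0.16,0,-0.555,0.003,0.444,-0.18,0.013,0.16,0,-0.555,0.003,0.444,-0.18,0.013,0.16,0,-0.555,0.003,0.444,-0.18,0.013,0.16,0,-0.555,0.003,0.444,-0.18,0.013,0.16,0,-0.555,0.003,0.444,-0.18,0.013,0.16,0]'

```text
clock: 10.8
position: [0.42, -0.2622, 0.2854]
ee_rot: [1.375, 1.777, 0.004]
force: [0.5, -1.1, -0.5]
width: 0.157
gripper_force: 50.0
```

Run:
```python
from go import *
from sim import run,np as _
stat()
pf,Rf=fitpose(87,.0866+.05,.03); ph=pf+np.array([-.05,.02,.15])
to(ph,Rf)
q=sensors.observe()["joints"]
q,a,b=run(q,ph,Rf);print(q.round(2));print(run(q,pf,Rf))
```

```text
10.8 q [-0.06 -0.14  0.23  2.55  1.83  0.41 -1.24] p [ 0.42   -0.2622  0.2854] rv [1.375 1.777 0.004] f [ 0.5 -1.1 -0.5] t [0.7  0.98 0.04] w 14.4 g 50.0
delta turn [ 0.4499 -0.0222 -0.3351] shift [ 0.1219  0.0229 -0.0338] deg 50.5
[ 0.06  0.14  0.25  2.12  0.1   0.37 -0.28]
(array([ 0.39411675,  0.47501823, -0.11812024,  2.12042645,  1.34405289,
        0.124551  , -1.49791358]), np.float64(0.00047206418227274075), np.float64(0.0005536461184906068))
```

```bash
cat > chk3.py <<'E'
from sim import *
from go import *
pf,Rf=fitpose(87,.0866+.05,.03); ph=pf+np.array([-.05,.02,.15])
q0=sensors.observe()["joints"]
for pw in ([.42,-.25,.27],[.45,-.15,.27],[.45,-.25,.24],[.5,-.2,.27],[.4,-.3,.27]):
  for t in ([-50,0,40],[-50,0,20],[-60,0,30],[-30,0,0],[-50,-10,40],[-60,-20,50]):
    Rd=Ro.from_rotvec(np.radians(t))*Rf
    q1,a,b=run(q0,np.array(pw),Rd);q,_,_=run(q1,ph,Rf);q2,a2,b2=run(q,pf,Rf)
    if q2[5]>.25 and a<.02:print(pw,t,round(a,3),q1.round(2),q.round(2),q2.round(2),round(a2,4),to(pw,Rd))
E
python3 chk3.py
```

```text
delta turn [-0.1005 -0.0083  0.1155] shift [-0.      0.0122 -0.0154] deg 13.8
[0.42, -0.25, 0.27] [-50, 0, 40] 0.011 [ 1.5   0.22 -1.25  2.55  2.47  0.62 -1.5 ] [ 1.25  0.42 -1.18  2.02  0.97  0.62 -1.01] [ 0.89  0.63 -0.79  2.07  1.55  0.49 -1.57] 0.0 [-0.10051696 -0.00832568  0.11547309]
delta turn [-0.1005 -0.0083  0.1155] shift [ 0.03    0.1122 -0.0154] deg 13.8
[0.45, -0.15, 0.27] [-50, 0, 40] 0.007 [ 0.87  0.3  -1.25  2.55  1.91  1.01 -1.41] [ 1.29  0.47 -1.27  2.02  1.05  0.68 -1.08] [ 0.96  0.69 -0.9   2.07  1.58  0.57 -1.57] 0.0 [-0.10051696 -0.00832568  0.11547309]
delta turn [-0.1005 -0.0083  0.1155] shift [ 0.03    0.0122 -0.0454] deg 13.8
[0.45, -0.25, 0.24] [-50, 0, 40] 0.011 [ 1.24  0.5  -1.25  2.55  2.28  0.97 -1.33] [ 1.29  0.47 -1.27  2.02  1.05  0.68 -1.07] [ 0.96  0.68 -0.9   2.07  1.58  0.57 -1.57] 0.0 [-0.10051696 -0.00832568  0.11547309]
delta turn [-0.0924 -0.0825 -0.0867] shift [ 0.03    0.0122 -0.0454] deg 13.6
[0.45, -0.25, 0.24] [-50, 0, 20] 0.012 [ 0.77  0.7  -1.22  2.55  1.95  1.57 -1.68] [ 1.29  0.47 -1.26  2.02  1.04  0.67 -1.07] [ 0.95  0.68 -0.89  2.07  1.58  0.56 -1.57] 0.0 [-0.0924224  -0.08252691 -0.08672908]
delta turn [-0.0747 -0.1039  0.1525] shift [ 0.08    0.0622 -0.0154] deg 17.9
[0.5, -0.2, 0.27] [-50, -10, 40] 0.008 [ 1.1   0.52 -1.23  2.55  2.38  1.06 -1.5 ] [ 1.29  0.47 -1.26  2.02  1.05  0.67 -1.07] [ 0.95  0.68 -0.89  2.07  1.58  0.56 -1.57] 0.0 [-0.07471912 -0.10387304  0.15249106]
delta turn [-0.1005 -0.0083  0.1155] shift [-0.02   -0.0378 -0.0154] deg 13.8
[0.4, -0.3, 0.27] [-50, 0, 40] 0.001 [ 1.44  0.17 -0.91  2.57  2.96  0.54 -1.82] [ 1.09  0.31 -0.93  2.03  0.76  0.51 -0.85] [ 0.66  0.53 -0.46  2.09  1.48  0.29 -1.57] 0.0 [-0.10051696 -0.00832568  0.11547309]
```

>>> arm_command --deltas '[-0.1,-0.008,0.115,0,0.012,-0.015,0,-0.1,-0.008,0.115,0,0.012,-0.015,0,-0.1,-0.008,0.115,0,0.012,-0.015,0,-0.1,-0.008,0.115,0,0.012,-0.015,0,-0.1,-0.008,0.115,0,0.012,-0.015,0,-0.1,-0.008,0.115,0,0.012,-0.015,0,-0.1,-0.008,0.115,0,0.012,-0.015,0,-0.1,-0.008,0.115,0,0.012,-0.015,0]'

```text
clock: 11.6
position: [0.4164, -0.2673, 0.2772]
ee_rot: [1.159, 1.833, -0.089]
force: [0.2, 0.4, -2.4]
width: 0.155
gripper_force: 50.0
```

Run:
```python
from go import *
from sim import run
stat()
pf,Rf=fitpose(87,.0866+.05,.03); ph=pf+np.array([-.05,.02,.15])
to(ph,Rf)
q=sensors.observe()["joints"]
q,a,b=run(q,ph,Rf);print(q.round(2));print(run(q,pf,Rf))
```

```text
11.6 q [ 1.19 -0.02 -0.89  2.56  2.46  0.44 -1.63] p [ 0.4164 -0.2673  0.2772] rv [ 1.159  1.833 -0.089] f [ 0.2  0.4 -2.4] t [0.78 1.09 0.09] w 14.3 g 50.0
delta turn [ 0.5503 -0.0358 -0.4136] shift [ 0.1255  0.028  -0.0257] deg 62.0
[ 1.22  0.39 -1.12  2.02  0.92  0.59 -0.97]
(array([ 0.83939375,  0.60460297, -0.7137399 ,  2.07596365,  1.53761396,
        0.43691947, -1.57356312]), np.float64(3.3033165626279166e-08), np.float64(2.125265679714521e-08))
```

Posture flipped as predicted. Back to the pre-fit hover.

>>> arm_command --deltas '[0.55,-0.036,-0.414,0.125,0.028,-0.02,0,0.55,-0.036,-0.414,0.125,0.028,-0.02,0,0.55,-0.036,-0.414,0.125,0.028,-0.02,0,0.55,-0.036,-0.414,0.125,0.028,-0.02,0,0.55,-0.036,-0.414,0.125,0.028,-0.02,0,0.55,-0.036,-0.414,0.125,0.028,-0.02,0,0.55,-0.036,-0.414,0.125,0.028,-0.02,0,0.55,-0.036,-0.414,0.125,0.028,-0.02,0,0.55,-0.036,-0.414,0.125,0.028,-0.02,0,0.55,-0.036,-0.414,0.125,0.028,-0.02,0]'

```text
clock: 12.6
position: [0.5414, -0.2412, 0.2576]
ee_rot: [2.301, 1.371, 0.4]
force: [-0.1, 0.8, -2.1]
width: 0.161
gripper_force: 50.0
```

Run:
```python
from go import *
stat()
to(*fitpose(87,.0866+.05,.06));to(*fitpose(87,.0866+.05,.026))
```

```text
12.6 q [ 1.19  0.31 -1.09  2.04  0.8   0.57 -0.9 ] p [ 0.5414 -0.2412  0.2576] rv [2.301 1.371 0.4  ] f [-0.1  0.8 -2.1] t [ 0.3   0.75 -0.01] w 14.8 g 50.0
delta turn [-0.0004  0.0001  0.0031] shift [ 0.0369 -0.0117 -0.13  ] deg 0.3
delta turn [-0.0004  0.0001  0.0031] shift [ 0.0523 -0.0189 -0.1595] deg 0.3
```

>>> arm_command --deltas '[0,0,0.003,0.014,-0.004,-0.045,0,0,0,0.003,0.028,-0.008,-0.09,0,0,0,0.003,0.037,-0.012,-0.13,0,0,0,0.003,0.046,-0.016,-0.145,0,0,0,0.003,0.052,-0.019,-0.16,0,0,0,0.003,0.052,-0.019,-0.16,0,0,0,0.003,0.052,-0.019,-0.16,0]'

```text
clock: 13.3
position: [0.5935, -0.2577, 0.0975]
ee_rot: [2.294, 1.385, 0.401]
force: [0.5, 0.7, -1.5]
width: 0.158
gripper_force: 50.0
```

Run:
```python
from go import *
stat()
p,R=fitpose(87,.0866+.05,.026);to(p,R)
Rs,_=slope(ST);print("pos slope",Rs.inv().apply(sensors.observe()["position"]-_).round(4),"force slope",Rs.inv().apply(sensors.observe()["force"]).round(1))
v=[]
for n,o in (("top",(310,125)),("side",(304,160))):
    m=np.mean([optics.get_image(n).astype(float) for _ in range(4)],0)
    v.append(cv2.resize(m[o[1]:o[1]+75,o[0]:o[0]+50],None,fx=8,fy=8,interpolation=cv2.INTER_CUBIC).clip(0,255).astype(np.uint8))
cv2.imwrite("pics/near2.png",np.hstack(v))
```

```text
13.3 q [ 0.79  0.56 -0.66  2.1   1.51  0.4  -1.58] p [ 0.5935 -0.2577  0.0975] rv [2.294 1.385 0.401] f [ 0.5  0.7 -1.5] t [0.32 0.75 0.02] w 14.5 g 50.0
delta turn [ 0.0007 -0.0005 -0.0042] shift [ 0.0002 -0.0025  0.0006] deg 0.4
pos slope [0.0058 0.1386 0.0261] force slope [-0.6  0.8 -1.4]
```

View pics/near2.png

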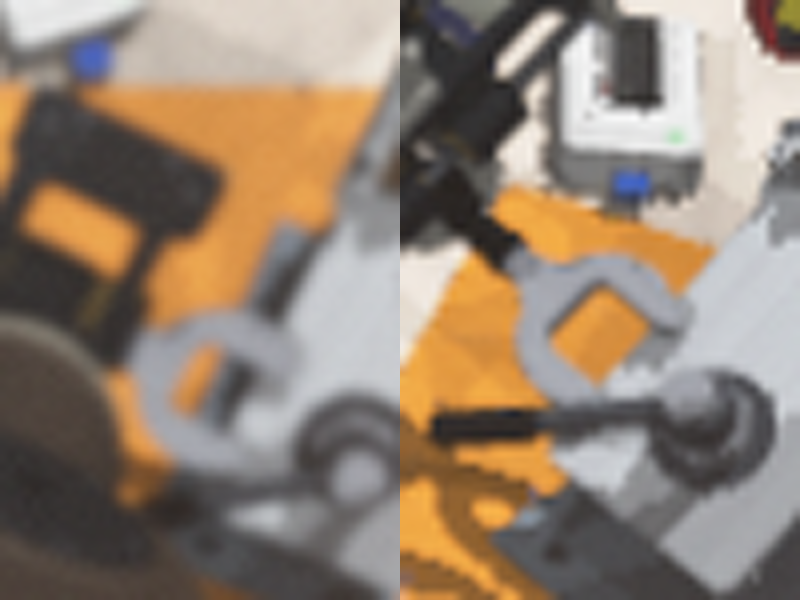

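Run:
```python
from go import *
s=sensors.observe();R=Ro.from_rotvec(s["ee_rot"]);p=s["position"]
O={"top":(310,125),"side":(304,160)}
v=[]
for n,ow in (("top",50),("side",50)):
    o=O[n];m=np.mean([optics.get_image(n).astype(float) for _ in range(2)],0)
    c=cv2.resize(m[o[1]+ (15):o[1]+75,o[0]:o[0]+ow],None,fx=8,fy=8,interpolation=cv2.INTER_CUBIC).clip(0,255).astype(np.uint8)
    def pl(P,col,cl=True):
        q=(proj(n,P)-np.array([o[0],o[1]+15])+.5)*8-.5;cv2.polylines(c,[np.round(q*8).astype(np.int32)],cl,col,1,cv2.LINE_AA,3)
    sp=lambda P:R.apply(np.array(P)*[1,-1,-1]+[-.0866,0,.022])+p   # spanner -> world
    th=np.linspace(-2.3,2.3,40)
    pl(sp([(.0315*np.cos(a),.0315*np.sin(a),.0095) for a in th]),(0,0,255),False)
    pl(sp([(-.021,.0158,.0095),(.01,.0158,.0095)]),(0,255,0),False);pl(sp([(-.021,-.0158,.0095),(.01,-.0158,.0095)]),(0,255,0),False)
    pl(sp([(-.07,0,.0095),(0.02,0,.0095)]),(255,0,0),False)
    pl(sp([(.051,-.0075,.013),(.051,.0075,.013)]),(255,0,255),False)
    a=np.linspace(0,6.28,30);pl(piv(ST,[pol(.021,t,.001) for t in a]),(255,255,0));pl(piv(ST,[(0,0,.0135),(0,0,.036)]),(0,255,255),False)
    v.append(c)
cv2.imwrite("pics/near3.png",np.hstack(v))
```

```text
(no output)
```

View pics/near3.png

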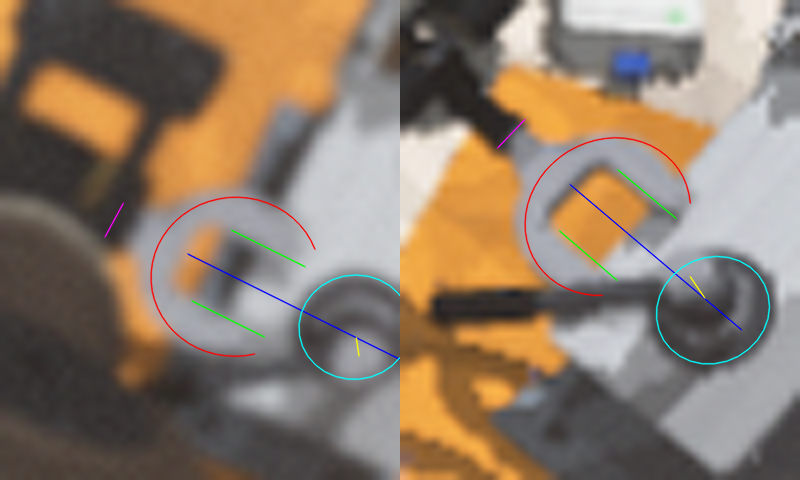

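The overlay shows the spanner axis (blue) passing through the nut axis in both views, with the inner jaw edges matching. I'll lower it onto the plate and slide it in, watching forces.

```bash
cat >> go.py <<'E'
def sl():
    s=sensors.observe();Rs,p=slope(ST);print("slope pos mm",(1e3*Rs.inv().apply(s["position"]-p)).round(1),"force",Rs.inv().apply(s["force"]).round(1),"tq",Rs.inv().apply(s["ft_torque"]).round(2))
E
python3 - <<'E'
from go import *
to(*fitpose(87,.0866+.045,.0228)); to(*fitpose(87,.0866+.015,.0228)); to(*fitpose(87,.0866,.0228))
E
```

```text
delta turn [ 0.0006 -0.0003 -0.0031] shift [-0.0009 -0.0066 -0.0021] deg 0.3
delta turn [ 0.0006 -0.0003 -0.0031] shift [-0.0148 -0.0332 -0.0029] deg 0.3
delta turn [ 0.0006 -0.0003 -0.0031] shift [-0.0218 -0.0464 -0.0033] deg 0.3
```

>>> arm_command --deltas '[0,0,-0.003,-0.001,-0.0066,-0.0021,0,0,0,-0.003,-0.001,-0.0066,-0.0021,0,0,0,-0.003,-0.004,-0.012,-0.0023,0,0,0,-0.003,-0.006,-0.0168,-0.0025,0,0,0,-0.003,-0.008,-0.02,-0.0025,0,0,0,-0.003,-0.008,-0.02,-0.0025,0]'

```text
clock: 14.5
position: [0.5852, -0.2795, 0.0947]
ee_rot: [2.298, 1.376, 0.398]
force: [-0.6, 1.1, 1.2]
width: 0.154
gripper_force: 50.0
```

Run:
```python
from go import *
sl(); to(*fitpose(87,.0866+.015,.0228)); to(*fitpose(87,.0866,.0228))
```

```text
slope pos mm [  5.9 115.3  22.8] force [-0.3  0.7  1.6] tq [-0.33  0.79  0.07]
delta turn [ 0.001  -0.0006  0.0006] shift [-0.0063 -0.0123 -0.0003] deg 0.1
delta turn [ 0.001  -0.0006  0.0006] shift [-0.0133 -0.0255 -0.0007] deg 0.1
```

>>> arm_command --deltas '[0,0,0,-0.002,-0.004,0,0,0,0,0,-0.004,-0.008,-0.0002,0,0,0,0,-0.006,-0.012,-0.0003,0,0,0,0,-0.006,-0.012,-0.0003,0]'

```text
clock: 14.9
position: [0.5793, -0.2913, 0.0945]
ee_rot: [2.298, 1.377, 0.399]
force: [-2.0, 3.0, 4.1]
width: 0.157
gripper_force: 50.0
```

Run:
```python
from go import *
sl();  to(*fitpose(87,.0866,.0228))
```

```text
slope pos mm [  5.5 102.1  22.7] force [-0.7  1.9  5.1] tq [-0.06  0.81  0.06]
delta turn [ 0.0009 -0.0005  0.0003] shift [-0.0075 -0.0138 -0.0004] deg 0.1
```

>>> arm_command --deltas '[0,0,0,-0.002,-0.004,0,0,0,0,0,-0.004,-0.008,0,0,0,0,0,-0.006,-0.011,0,0,0,0,0,-0.0075,-0.0138,0,0,0,0,0,-0.0075,-0.0138,0,0]'

```text
clock: 15.4
position: [0.572, -0.3049, 0.0945]
ee_rot: [2.298, 1.377, 0.399]
force: [-0.3, 3.4, 4.3]
width: 0.156
gripper_force: 50.0
```

Run:
```python
from go import *
sl();  to(*fitpose(87,.0836,.0228))
```

```text
slope pos mm [ 4.8 86.7 23.2] force [0.6 2.9 4.6] tq [0.17 0.71 0.04]
delta turn [ 0.0008 -0.0004  0.0002] shift [-0.0015 -0.0028 -0.0005] deg 0.1
```

>>> arm_command --deltas '[0,0,0,-0.001,-0.0018,0,0,0,0,0,-0.0015,-0.0028,0,0,0,0,0,-0.002,-0.0036,0,0,0,0,0,-0.002,-0.0036,0,0]'

```text
clock: 15.8
position: [0.5704, -0.3077, 0.0945]
ee_rot: [2.297, 1.378, 0.4]
force: [-0.9, 4.6, 4.7]
width: 0.157
gripper_force: 50.0
```

Run:
```python
from go import *
sl()
```

```text
slope pos mm [ 4.5 83.5 23.3] force [-0.   3.8  5.5] tq [0.54 0.68 0.06]
```

>>> arm_command --deltas '[0,0,0,-0.001,-0.0018,0,0,0,0,0,-0.002,-0.0036,0,0,0,0,0,-0.002,-0.0036,0,0]'

```text
clock: 16.1
position: [0.5697, -0.3087, 0.0947]
ee_rot: [2.296, 1.382, 0.405]
force: [0.6, 10.7, 3.2]
width: 0.155
gripper_force: 50.0
```

Run:
```python
from go import *
sl()
```

```text
slope pos mm [ 4.5 82.3 23.6] force [-1.9  9.9  4.8] tq [1.91 0.73 0.04]
```

>>> arm_command --deltas '[0,0,0,0.0033,0.0062,-0.0003,0,0,0,0,0.0033,0.0062,-0.0003,0,0,0,0,0.0033,0.0062,-0.0003,35,0,0,0,0.0033,0.0062,-0.0003,35,0,0,0,0.0033,0.0062,-0.0003,35,0,0,0,0.0033,0.0062,-0.0003,35]'

```text
clock: 16.7
position: [0.5715, -0.3055, 0.0941]
ee_rot: [2.297, 1.377, 0.399]
force: [-0.5, -0.4, 0.1]
width: 0.378
gripper_force: 0.0
```

Run:
```python
from go import *
from sim import run
stat();sl()
to(*fitpose(87,.086,.085));to(*fitpose(108.5,.074,.085));to(*fitpose(108.5,.074,.019))
q=sensors.observe()["joints"]
for a in ((87,.086,.085),(108.5,.074,.085),(108.5,.074,.019)): q,x,y=run(q,*fitpose(*a));print(q.round(2),round(x,4),round(y,4))
```

```text
16.7 q [ 0.87  0.56 -0.63  2.1   1.52  0.34 -1.5 ] p [ 0.5715 -0.3055  0.0941] rv [2.297 1.377 0.399] f [-0.5 -0.4  0.1] t [0.17 0.67 0.02] w 34.7 g 0.0
slope pos mm [ 4.4 85.9 22.9] force [-0.2 -0.5  0.2] tq [-0.1   0.67  0.08]
delta turn [ 0.0005 -0.0004 -0.0002] shift [-0.0281  0.0131  0.0538] deg 0.1
delta turn [-0.1075  0.0505  0.2067] shift [-0.0567  0.0092  0.0398] deg 21.5
delta turn [-0.1075  0.0505  0.2067] shift [-0.0268 -0.0048 -0.0173] deg 21.5
[ 0.98  0.48 -0.72  2.11  1.24  0.35 -1.22] 0.0 0.0
[ 1.02  0.48 -0.72  2.17  1.4   0.31 -0.97] 0.0 0.0
[ 0.94  0.62 -0.66  2.14  1.75  0.34 -1.3 ] 0.0 0.0
```

>>> arm_command --deltas '[0,0,0,-0.014,0.0066,0.027,35,0,0,0,-0.028,0.013,0.054,35,-0.1075,0.0505,0.2067,-0.0567,0.0092,0.04,91.8,-0.1075,0.0505,0.2067,-0.0567,0.0092,0.04,91.8,-0.1075,0.0505,0.2067,-0.0567,0.0092,0.04,91.8,-0.1075,0.0505,0.2067,-0.0567,0.0092,0.04,91.8,-0.1075,0.0505,0.2067,-0.0567,0.0092,0.04,91.8,-0.1075,0.0505,0.2067,-0.0567,0.0092,0.04,91.8]'

```text
clock: 17.5
position: [0.515, -0.2961, 0.1341]
ee_rot: [1.978, 1.758, 0.28]
force: [-0.6, 0.3, -0.3]
width: 0.855
gripper_force: 0.0
```

Run:
```python
from go import *
stat();sl()
to(*fitpose(108.5,.074,.035));to(*fitpose(108.5,.074,.019))
```

```text
17.5 q [ 0.99  0.43 -0.71  2.19  1.34  0.3  -0.96] p [ 0.515  -0.2961  0.1341] rv [1.978 1.758 0.28 ] f [-0.6  0.3 -0.3] t [ 0.22  0.63 -0.07] w 78.5 g 0.0
slope pos mm [-23.3  70.4  85.2] force [-0.8  0.   0.1] tq [-0.1   0.66 -0.02]
delta turn [-0.0006  0.0003  0.0009] shift [ 0.0225 -0.0108 -0.0436] deg 0.1
delta turn [-0.0006  0.0003  0.0009] shift [ 0.0297 -0.0142 -0.0574] deg 0.1
```

>>> arm_command --deltas '[0,0,0,0.002,-0.001,-0.004,91.8,0,0,0,0.004,-0.002,-0.008,91.8,0,0,0,0.016,-0.008,-0.032,91.8,0,0,0,0.02,-0.01,-0.039,91.8,0,0,0,0.0225,-0.011,-0.0435,91.8]'

```text
clock: 18.0
position: [0.5376, -0.3069, 0.0893]
ee_rot: [1.978, 1.761, 0.279]
force: [-0.2, -0.2, 0.3]
width: 0.997
gripper_force: 0.0
```

Run:
```python
from go import *
stat();sl()
to(*fitpose(108.5,.074,.019))
v=[]
for n,o in (("top",(310,125)),("side",(304,160))):
    m=np.mean([optics.get_image(n).astype(float) for _ in range(4)],0)
    v.append(cv2.resize(m[o[1]:o[1]+75,o[0]:o[0]+50],None,fx=8,fy=8,interpolation=cv2.INTER_CUBIC).clip(0,255).astype(np.uint8))
cv2.imwrite("pics/pinch.png",np.hstack(v))
```

```text
18.0 q [ 0.92  0.54 -0.64  2.17  1.64  0.31 -1.24] p [ 0.5376 -0.3069  0.0893] rv [1.978 1.761 0.279] f [-0.2 -0.2  0.3] t [0.13 0.54 0.04] w 91.6 g 0.0
slope pos mm [-24.   70.2  33.9] force [ 0.1 -0.3  0.3] tq [-0.07  0.54  0.09]
delta turn [-0.0006 -0.0006 -0.0002] shift [ 0.0071 -0.0034 -0.0126] deg 0.1
```

>>> arm_command --deltas '[0,0,0,0.0025,-0.0011,-0.0045,91.8,0,0,0,0.005,-0.0023,-0.009,91.8,0,0,0,0.0071,-0.0034,-0.0128,91.8,0,0,0,0.0071,-0.0034,-0.0128,91.8]'

```text
clock: 18.8
position: [0.5444, -0.3106, 0.077]
ee_rot: [1.978, 1.76, 0.279]
force: [-0.6, 0.2, -0.9]
width: 1.003
gripper_force: 0.0
```

Run:
```python
from go import *
stat();sl()
Rs,_=slope(ST);a=np.radians(108.5);print("toward handle per m",Rs.apply([np.sin(a),-np.cos(a),0]).round(3))
```

```text
18.8 q [ 0.92  0.57 -0.65  2.16  1.71  0.33 -1.29] p [ 0.5444 -0.3106  0.077 ] rv [1.978 1.76  0.279] f [-0.6  0.2 -0.9] t [0.13 0.63 0.02] w 92.1 g 0.0
slope pos mm [-23.5  69.8  19.3] force [-1.  -0.1 -0.5] tq [-0.12  0.62  0.1 ]
toward handle per m [ 0.878 -0.062  0.474]
```

>>> arm_command --deltas '[0,0,0,0,0,0,84,0,0,0,0.001,0,0.0005,80,0,0,0,0.0025,-0.0002,0.0014,76,0,0,0,0.004,-0.0003,0.0022,72,0,0,0,0.0055,-0.0004,0.003,68,0,0,0,0.007,-0.0005,0.0038,64,0,0,0,0.0085,-0.0006,0.0046,60,0,0,0,0.0095,-0.0007,0.0052,56,0,0,0,0.0105,-0.0007,0.0057,50,0,0,0,0.0105,-0.0007,0.0057,40,0,0,0,0.0105,-0.0007,0.0057,40,0,0,0,0.0105,-0.0007,0.0057,40]' --force 40

```text
clock: 20.0
position: [0.5563, -0.31, 0.0841]
ee_rot: [1.975, 1.761, 0.283]
force: [2.5, 4.6, -0.4]
width: 0.439
gripper_force: 5.2
```

Run:
```python
from go import *
stat();sl()
```

```text
20.0 q [ 0.9   0.57 -0.63  2.13  1.63  0.32 -1.22] p [ 0.5563 -0.31    0.0841] rv [1.975 1.761 0.283] f [ 2.5  4.6 -0.4] t [1.12 0.29 0.48] w 40.3 g 5.2
slope pos mm [-10.8  75.4  20.3] force [ 0.1  5.2 -0.6] tq [ 1.02  0.74 -0.03]
```

>>> arm_command --deltas '[0,0,0,0,0,0,34,0,0,0,0,0,0,25,0,0,0,0,0,0,20,0,0,0,0,0,0,20]' --force 35

```text
clock: 20.4
position: [0.5554, -0.3096, 0.0835]
ee_rot: [1.976, 1.762, 0.282]
force: [-0.5, 5.9, -2.4]
width: 0.341
gripper_force: 32.7
```

Run:
```python
from go import *
stat();sl()
v=[]
for n,o in (("top",(310,125)),("side",(304,160))):
    m=np.mean([optics.get_image(n).astype(float) for _ in range(4)],0)
    v.append(cv2.resize(m[o[1]:o[1]+75,o[0]:o[0]+50],None,fx=8,fy=8,interpolation=cv2.INTER_CUBIC).clip(0,255).astype(np.uint8))
cv2.imwrite("pics/pinch2.png",np.hstack(v))
```

```text
20.4 q [ 0.9   0.57 -0.63  2.14  1.63  0.32 -1.22] p [ 0.5554 -0.3096  0.0835] rv [1.976 1.762 0.282] f [-0.5  5.9 -2.4] t [1.37 0.54 0.42] w 31.3 g 32.7
slope pos mm [-12.   75.3  20.2] force [-3.7  5.1 -0.6] tq [ 1.08  1.08 -0.14]
```

Run:
```python
from go import *
Rs,_=slope(ST);print("n",Rs.apply([0,0,1]).round(3), "along 87",Rs.apply([np.cos(1.518),np.sin(1.518),0]).round(3),"along 110",Rs.apply([np.cos(1.92),np.sin(1.92),0]).round(3))
```

```text
n [-0.453  0.212  0.866] along 87 [0.466 0.885 0.026] along 110 [ 0.131  0.977 -0.171]
```

>>> arm_command --deltas '[0,0,0,0,0,0,75,0,0,0,0,0,0,75,0,0,0,0,0,0,75,0,0,0,0,0,0,75,0,0,0,0,0,0,75,0,0,0,0,0,0,75,0,0,0,-0.012,0.0055,0.022,75,0,0,0,-0.03,0.014,0.055,75,0,0,0,-0.06,0.1,0.12,75,0,0,0,-0.08,0.12,0.14,75,0,0,0,-0.08,0.12,0.14,75,0,0,0,-0.08,0.12,0.14,75,0,0,0,-0.08,0.12,0.14,75]'

```text
clock: 22.1
position: [0.4749, -0.1915, 0.2246]
ee_rot: [1.974, 1.759, 0.278]
force: [0.3, -1.1, -0.1]
width: 0.82
gripper_force: 0.0
```

Run:
```python
from go import *
stat();sl()
v=[]
for n,o in (("top",(310,125)),("side",(304,160))):
    m=np.mean([optics.get_image(n).astype(float) for _ in range(5)],0);np.save(f"pics/{n}B.npy",m)
    v.append(cv2.resize(m[o[1]:o[1]+75,o[0]:o[0]+50],None,fx=8,fy=8,interpolation=cv2.INTER_CUBIC).clip(0,255).astype(np.uint8))
cv2.imwrite("pics/after.png",np.hstack(v))
```

```text
22.1 q [ 1.11  0.16 -0.98  2.24  0.75  0.39 -0.59] p [ 0.4749 -0.1915  0.2246] rv [1.974 1.759 0.278] f [ 0.3 -1.1 -0.1] t [ 0.15  0.66 -0.03] w 75.2 g 0.0
slope pos mm [-48.  148.1 203.9] force [ 0.6 -0.8 -0.4] tq [-0.14  0.66  0.04]
```

View pics/after.png

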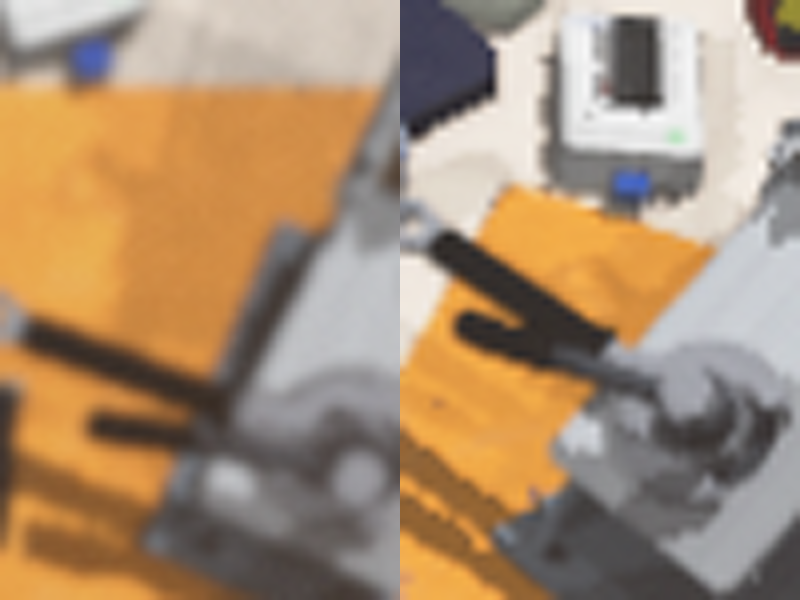

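The spanner is on. The lever has swung up close beside the handle: top view lever tip (92,425), handle from (20,330) to about (235,398); side view lever tip (457,325), handle from (437,240) to (605,340). I'll fit both angles.

Run:
```python
from go import *
T=lambda p:full("top",p,(310,125),8); S=lambda p:full("side",(p[0]-400,p[1]),(304,160),8)
lev=[("top",T((90,425)),.103),("side",S((455,325)),.103),("side",S((548,358)),.062),("top",T((195,433)),.062)]
f=lambda a:np.concatenate([proj(n,piv(ST,pol(r,a[0],.017)))[0]-q for n,q,r in lev])
r=least_squares(f,[1.9]);print("lever",np.degrees(r.x),f(r.x).round(1))
h=[("top",T((20,330))),("side",S((437,240)))]; h2=[("side",S((605,343))),("top",T((235,398)))]
def g(v):
    a,s=v;d=np.array([np.cos(a),np.sin(a),0]);return np.concatenate([proj(n,piv(ST,d*(.137+s)+[0,0,.0095]))[0]-q for n,q in h]+[proj(n,piv(ST,d*(.051+s)+[0,0,.0095]))[0]-q for n,q in h2])
r=least_squares(g,[1.5,0]);print("handle",np.degrees(r.x[0]),r.x[1],g(r.x).round(1))
```

```text
lever [106.68868437] [-0.8 -0.4  0.3  0.1  0.6  0.3 -0.4  0.5]
handle 92.87997255227069 -0.0012438560488230162 [ 0.1 -0.6 -0.2 -0.5 -0.2  1.  -0.3  1.1]
```

Lever 106.7° (turned 23°) and handle 93°, 14° apart. That leaves no room for anything but the lever at its stop, plus jaw play and a few degrees of nut turn. Next I'll regrip the handle near x = 124 mm, past the lever's end.

Run:
```python
from go import *
from sim import run
q=sensors.observe()["joints"]
for a in ((93.5,.123,.085),(93.5,.123,.022),(84,.123,.0225),(83,.165,.0235),(80,.2,.03),(78,.215,.09)):
    q,x,y=run(q,*fitpose(*a));print(a,q.round(2),round(x,4),round(y,4))
to(*fitpose(93.5,.123,.085));to(*fitpose(93.5,.123,.022))
```

```text
(93.5, 0.123, 0.085) [ 0.77  0.43 -0.56  2.15  1.28  0.3  -1.25] 0.0 0.0
(93.5, 0.123, 0.022) [ 0.68  0.55 -0.45  2.12  1.64  0.27 -1.6 ] 0.0 0.0
(84, 0.123, 0.0225) [ 0.68  0.54 -0.45  2.08  1.47  0.27 -1.58] 0.0 0.0
(83, 0.165, 0.0235) [ 0.61  0.55 -0.48  2.05  1.42  0.33 -1.62] 0.0 0.0
(80, 0.2, 0.03) [ 0.57  0.55 -0.51  2.01  1.32  0.39 -1.62] 0.0 0.0
(78, 0.215, 0.09) [ 0.64  0.46 -0.63  2.    1.1   0.47 -1.46] 0.0 0.0
delta turn [ 0.0749 -0.0357 -0.1445] shift [ 0.0748 -0.0633 -0.0813] deg 15.0
delta turn [ 0.0749 -0.0357 -0.1445] shift [ 0.1033 -0.0767 -0.1358] deg 15.0
```

>>> arm_command --deltas '[0.075,-0.036,-0.1445,0.04,-0.03,-0.03,40,0.075,-0.036,-0.1445,0.075,-0.063,-0.081,40,0.075,-0.036,-0.1445,0.075,-0.063,-0.081,40,0.075,-0.036,-0.1445,0.075,-0.063,-0.081,40,0.075,-0.036,-0.1445,0.09,-0.07,-0.11,40,0.075,-0.036,-0.1445,0.098,-0.074,-0.125,40,0.075,-0.036,-0.1445,0.1033,-0.0767,-0.1355,40,0.075,-0.036,-0.1445,0.1033,-0.0767,-0.1355,40]'

```text
clock: 23.4
position: [0.5781, -0.2677, 0.0861]
ee_rot: [2.208, 1.5, 0.364]
force: [0.1, 0.1, -0.4]
width: 0.438
gripper_force: 0.0
```

Run:
```python
from go import *
stat();sl();to(*fitpose(93.5,.123,.022));to(*fitpose(84,.123,.0225))
```

```text
23.4 q [ 0.7   0.53 -0.5   2.14  1.61  0.3  -1.58] p [ 0.5781 -0.2677  0.0861] rv [2.208 1.5   0.364] f [ 0.1  0.1 -0.4] t [ 0.13  0.62 -0.06] w 40.2 g 0.0
slope pos mm [ -8.3 122.9  21. ] force [-0.1  0.1 -0.3] tq [-0.16  0.62  0.02]
delta turn [-0.0003 -0.0009 -0.    ] shift [ 0.0001 -0.0002  0.0012] deg 0.1
delta turn [ 0.0474 -0.0233 -0.0915] shift [ 0.0156 -0.008   0.0119] deg 9.5
```

Close and turn the handle back about 8° to relieve the jaw.

>>> arm_command --deltas '[0,0,0,0,0,0.0008,0,0,0,0,0,0,0.0008,0,0,0,0,0,0,0.0008,0,0,0,0,0,0,0.0008,0,0,0,0,0,0,0.0008,0,0,0,0,0,0,0.0008,0]' --force 55

```text
clock: 24.0
position: [0.5782, -0.268, 0.0892]
ee_rot: [2.206, 1.497, 0.365]
force: [-1.8, 0.9, 2.7]
width: 0.154
gripper_force: 55.0
```

Run:
```python
from go import *
stat();sl();to(*fitpose(89,.123,.0225));to(*fitpose(85,.123,.0225))
```

```text
24.0 q [ 0.7   0.52 -0.5   2.14  1.6   0.3  -1.58] p [ 0.5782 -0.268   0.0892] rv [2.206 1.497 0.365] f [-1.8  0.9  2.7] t [ 0.19  0.71 -0.17] w 14.2 g 55.0
slope pos mm [ -6.5 122.7  23.6] force [-0.4  0.   3.3] tq [-0.2   0.72 -0.08]
delta turn [ 0.0233 -0.0099 -0.043 ] shift [ 0.0074 -0.0032  0.0034] deg 4.5
delta turn [ 0.0435 -0.0194 -0.0815] shift [ 0.014  -0.0068  0.0076] deg 8.5
```

>>> arm_command --deltas '[0.0117,-0.005,-0.0215,0.0037,-0.0016,0.0014,0,0.0233,-0.01,-0.043,0.0074,-0.0032,0.003,0,0.0233,-0.01,-0.043,0.0074,-0.0032,0.003,0]'

```text
clock: 24.3
position: [0.5861, -0.2708, 0.0922]
ee_rot: [2.271, 1.415, 0.391]
force: [-1.8, 3.7, 3.3]
width: 0.154
gripper_force: 55.0
```

Run:
```python
from go import *
sl();to(*fitpose(85,.123,.0225))
```

```text
slope pos mm [  2.2 123.5  22.1] force [-1.1  2.6  4.4] tq [-0.14  0.76  0.08]
delta turn [ 0.0198 -0.009  -0.0387] shift [ 0.0061 -0.0039  0.0046] deg 4.0
```

>>> arm_command --deltas '[0.01,-0.0047,-0.0195,0.0033,-0.0018,0.0022,0,0.02,-0.0095,-0.0385,0.0066,-0.0036,0.0044,0,0.02,-0.0095,-0.0385,0.0066,-0.0036,0.0044,0]'

```text
clock: 24.6
position: [0.5928, -0.2742, 0.0966]
ee_rot: [2.324, 1.34, 0.413]
force: [-0.9, 3.2, 4.1]
width: 0.151
gripper_force: 55.0
```

Run:
```python
from go import *
stat();sl()
for r in (.123,.14,.163): to(*fitpose(84.5,r,.0233))
to(*fitpose(80,.185,.026))
```

```text
24.6 q [ 0.7   0.53 -0.5   2.1   1.47  0.3  -1.59] p [ 0.5928 -0.2742  0.0966] rv [2.324 1.34  0.413] f [-0.9  3.2  4.1] t [0.34 0.55 0.13] w 13.9 g 55.0
slope pos mm [ 10.9 123.3  22.1] force [0.2 2.5 4.7] tq [0.13 0.64 0.07]
delta turn [ 0.0024 -0.0006 -0.0056] shift [-0.0002 -0.0008  0.0014] deg 0.6
delta turn [ 0.0024 -0.0006 -0.0056] shift [0.0083 0.0139 0.0023] deg 0.6
delta turn [ 0.0024 -0.0006 -0.0056] shift [0.0197 0.0338 0.0034] deg 0.6
delta turn [ 0.025  -0.0112 -0.0489] shift [0.0399 0.0464 0.0139] deg 5.0
```

>>> arm_command --deltas '[0,0,0,0.004,0.007,0.001,0,0,0,0,0.0085,0.0145,0.0017,0,0,0,0,0.013,0.0225,0.0022,0,0,0,0,0.013,0.0225,0.0022,0]'

```text
clock: 25.0
position: [0.6064, -0.2494, 0.0985]
ee_rot: [2.324, 1.343, 0.415]
force: [-0.4, 2.5, 0.2]
width: 0.157
gripper_force: 55.0
```

Run:
```python
from go import *
stat();sl()
for a in ((84.5,.163,.0235),(80,.185,.026),(78,.21,.03),(78,.215,.1)): to(*fitpose(*a))
```

```text
25.0 q [ 0.65  0.53 -0.52  2.09  1.45  0.34 -1.61] p [ 0.6064 -0.2494  0.0985] rv [2.324 1.343 0.415] f [-0.4  2.5  0.2] t [0.4  0.73 0.04] w 14.4 g 55.0
slope pos mm [ 13.3 151.5  22.9] force [-1.1  2.1  0.9] tq [0.07 0.83 0.01]
delta turn [ 0.0015 -0.0008 -0.0072] shift [0.0061 0.009  0.0017] deg 0.7
delta turn [ 0.0241 -0.0114 -0.0505] shift [0.0264 0.0215 0.0121] deg 5.1
delta turn [ 0.0342 -0.016  -0.0698] shift [0.0435 0.0392 0.0213] deg 7.1
delta turn [ 0.0342 -0.016  -0.0698] shift [0.0147 0.0581 0.0825] deg 7.1
```

>>> arm_command --deltas '[0,0,0,0.004,0.006,0.0012,0,0,0,0,0.008,0.012,0.002,0,0.012,-0.006,-0.025,0.017,0.017,0.007,0,0.024,-0.011,-0.05,0.0264,0.0215,0.0121,0,0.034,-0.016,-0.07,0.0435,0.0392,0.0213,0,0.034,-0.016,-0.07,0.0435,0.0392,0.0213,0]'

```text
clock: 25.6
position: [0.6523, -0.2085, 0.1215]
ee_rot: [2.414, 1.199, 0.454]
force: [0.1, 0.6, -0.7]
width: 0.155
gripper_force: 55.0
```

Run:
```python
from go import *
stat();sl()
```

```text
25.6 q [ 0.58  0.54 -0.56  2.    1.28  0.43 -1.62] p [ 0.6523 -0.2085  0.1215] rv [2.414 1.199 0.454] f [ 0.1  0.6 -0.7] t [0.42 0.69 0.08] w 14.2 g 55.0
slope pos mm [ 45.8 208.   30.7] force [-0.5  0.6 -0.6] tq [0.12 0.8  0.03]
```

Run:
```python
from go import *
from sim import run
s=sensors.observe();q=s["joints"];R=Ro.from_rotvec(s["ee_rot"])
for p,yaw in (((.62,-.22,.25),None),((.42,-.28,.25),-7),((.40,-.277,.05),-7),((.40,-.277,.0228),-7)):
    Rt=R if yaw is None else flat(yaw)
    q,x,y=run(q,np.array(p),Rt);print(q.round(2),round(x,4),round(y,4));to(p,Rt)
```

```text
[ 0.86  0.4  -0.83  1.9   0.84  0.59 -1.13] 0.0 0.0
delta turn [0. 0. 0.] shift [-0.0323 -0.0115  0.1285] deg 0.0
[ 1.32  0.54 -1.17  1.77  0.53  1.2  -0.12] 0.0 0.0
delta turn [0.0573 0.3337 0.3274] shift [-0.2323 -0.0715  0.1285] deg 42.4
[ 1.16  0.73 -0.92  2.01  0.82  0.82 -0.37] 0.0 0.0
delta turn [0.0573 0.3337 0.3274] shift [-0.2523 -0.0685 -0.0715] deg 42.4
[ 1.13  0.77 -0.88  2.03  0.87  0.77 -0.41] 0.0 0.0
delta turn [0.0573 0.3337 0.3274] shift [-0.2523 -0.0685 -0.0987] deg 42.4
```

>>> arm_command --deltas '[0,0,0,-0.01,-0.003,0.04,0,0,0,0,-0.02,-0.007,0.08,0,0,0,0,-0.032,-0.0115,0.125,0,0.057,0.334,0.327,-0.232,-0.0715,0.1285,0,0.057,0.334,0.327,-0.232,-0.0715,0.1285,0,0.057,0.334,0.327,-0.232,-0.0715,0.1285,0,0.057,0.334,0.327,-0.232,-0.0715,0.1285,0,0.057,0.334,0.327,-0.232,-0.0715,0.1285,0,0.057,0.334,0.327,-0.232,-0.0715,0.1285,0,0.057,0.334,0.327,-0.232,-0.0715,0.1285,0,0.057,0.334,0.327,-0.232,-0.0715,0.1285,0]'

```text
clock: 26.7
position: [0.4177, -0.2836, 0.248]
ee_rot: [2.351, 2.076, -0.007]
force: [-0.1, 0.4, -1.7]
width: 0.154
gripper_force: 55.0
```

Run:
```python
from go import *
stat()
for n in ("top","side"): np.save(f"pics/{n}C.npy",np.mean([optics.get_image(n).astype(float) for _ in range(4)],0))
for z in (.06,.0228): to((.40,-.277,z),flat(-7))
```

```text
26.7 q [ 1.31  0.45 -1.11  1.8   0.45  1.17 -0.07] p [ 0.4177 -0.2836  0.248 ] rv [ 2.351  2.076 -0.007] f [-0.1  0.4 -1.7] t [ 0.07  0.05 -0.02] w 14.1 g 55.0
delta turn [ 0.0051 -0.0013  0.0009] shift [-0.0168  0.0073 -0.1883] deg 0.5
delta turn [ 0.0051 -0.0013  0.0009] shift [-0.0168  0.0073 -0.2255] deg 0.5
```

```bash
cat > lev.py <<'E'
from go import *
def best(m):
    out=[]
    for a in np.arange(90,140,.5):
        s=0
        for n in m:
            P=[pol(r,np.radians(a),.024) for r in np.linspace(.066,.101,15)];q=proj(n,piv(ST,P)).astype(np.float32)
            s+=cv2.remap(m[n].mean(2).astype(np.float32),q[:,0],q[:,1],cv2.INTER_LINEAR).mean()
        out.append((s,a))
    o=np.array(out);i=o[:,0].argmin();return o[i]
if __name__=="__main__":
    for k in ("avg","B","C"):print(k,[best({n:np.load(f"pics/{n}{k}.npy")}).round(1) for n in OFF],best({n:np.load(f"pics/{n}{k}.npy") for n in OFF}))
E
python3 lev.py
```

```text
avg [array([ 55.9, 130.5]), array([ 53.5, 133. ])] [110.15376282 130.5       ]
B [array([49.5, 91. ]), array([47.9, 96. ])] [103.38446045  92.5       ]
C [array([ 70.8, 106. ]), array([ 45.5, 106.5])] [116.50345612 106.        ]
```

>>> arm_command --deltas '[0.005,0,0,-0.008,0.003,-0.05,0,0.005,0,0,-0.0168,0.0073,-0.1,0,0.005,0,0,-0.0168,0.0073,-0.15,0,0.005,0,0,-0.0168,0.0073,-0.19,0,0.005,0,0,-0.0168,0.0073,-0.21,0,0.005,0,0,-0.0168,0.0073,-0.22,0,0.005,0,0,-0.0168,0.0073,-0.2245,0,0.005,0,0,-0.0168,0.0073,-0.2245,0]'

```text
clock: 27.9
position: [0.4005, -0.2774, 0.0242]
ee_rot: [-2.354, -2.079, 0.002]
force: [-1.0, -0.3, -1.8]
width: 0.156
gripper_force: 55.0
```

Run:
```python
from go import *
stat()
```

```text
27.9 q [ 1.11  0.7  -0.85  2.07  0.8   0.74 -0.38] p [ 0.4005 -0.2774  0.0242] rv [-2.354e+00 -2.079e+00  2.000e-03] f [-1.  -0.3 -1.8] t [ 0.03  0.01 -0.  ] w 14.3 g 55.0
```

>>> arm_command --deltas '[0,0,0,0,0,-0.001,0,0,0,0,0,0,-0.002,0,0,0,0,0,0,-0.002,0]'

```text
clock: 28.2
position: [0.4003, -0.2776, 0.0224]
ee_rot: [-2.355, -2.079, 0.002]
force: [0.0, -0.4, -0.7]
width: 0.161
gripper_force: 55.0
```

Run:
```python
from go import *
stat()
```

```text
28.2 q [ 1.11  0.7  -0.85  2.07  0.8   0.74 -0.38] p [ 0.4003 -0.2776  0.0224] rv [-2.355e+00 -2.079e+00  2.000e-03] f [ 0.  -0.4 -0.7] t [-0.1  -0.08  0.06] w 14.7 g 55.0
```

>>> arm_command --deltas '[0,0,0,0,0,-0.001,0,0,0,0,0,0,-0.001,0,0,0,0,0,0,-0.001,45,0,0,0,0,0,-0.001,45,0,0,0,0,0,-0.001,45,0,0,0,0,0,-0.001,45,0,0,0,0,0,0.03,45,0,0,0,0,0,0.08,45,0,0,0,-0.02,0.05,0.13,45,0,0,0,-0.04,0.1,0.18,45,0,0,0,-0.06,0.15,0.2,45,0,0,0,-0.06,0.2,0.2,45,0,0,0,-0.06,0.2,0.2,45,0,0,0,-0.06,0.2,0.2,45]'

```text
clock: 29.6
position: [0.3397, -0.0727, 0.2232]
ee_rot: [2.346, 2.086, -0.004]
force: [0.4, -2.6, 0.8]
width: 0.491
gripper_force: 0.0
```

```bash
cat > fin.py <<'E'
from go import *
from lev import best
stat()
m={n:np.mean([optics.get_image(n).astype(float) for _ in range(5)],0) for n in OFF}
for n in m: np.save(f"pics/{n}D.npy",m[n])
print("lever",best(m),[best({n:m[n]}) for n in m])
# spanner: dark handle pixels + correlate; blob of black near expected spot
for n in m:
    g=m[n].mean(2);c=proj(n,[(.398,-.307,.0095)])[0];x,y=c.astype(int);w=g[y-18:y+19,x-30:x+31]
    lab=cv2.connectedComponentsWithStats((w<70).astype(np.uint8));k=1+lab[2][1:,4].argmax();ys,xs=np.where(lab[1]==k)
    d=np.c_[xs+x-30,ys+y-18].astype(float);mu=d.mean(0);v=np.linalg.svd(d-mu)[2][0] if len(d)<4000 else 0
    print(n,len(d),mu.round(1),np.round(v,2),"expected",proj(n,[(.398,-.307,.009),(.391,-.349,.009),(.402,-.264,.009)]).round(1).tolist())
    a=np.load(f"pics/{n}avg.npy").mean(2);
    for nm,P in (("cap",(.653,-.203,.05)),("pot",(.525,-.188,.04)),("tin",(.487,-.519,.032))):
        x,y=proj(n,[P])[0].astype(int);print(nm,np.abs(a-g)[y-8:y+9,x-8:x+9].mean().round(1),end=" ")
    print()
E
python3 fin.py
```

```text
29.6 q [ 1.24  0.15 -1.24  2.15  0.17  0.96 -0.22] p [ 0.3397 -0.0727  0.2232] rv [ 2.346  2.086 -0.004] f [ 0.4 -2.6  0.8] t [-0.17  0.03  0.01] w 45.1 g 0.0
lever [112.64739227 106.        ] [array([ 58.52752686, 106.        ]), array([ 53.24094391, 107.5       ])]
top 66 [326.5 229.8] [0.99 0.11] expected [[326.3, 228.8], [339.5, 230.7], [312.8, 227.8]]
cap 4.9 pot 8.8 tin 2.0 
side 141 [298.7 254.4] [0.89 0.45] expected [[298.2, 253.2], [311.1, 260.0], [285.0, 247.2]]
cap 1.5 pot 4.6 tin 2.7
```

Run:
```python
from go import *
for k in ("avg","D"):
    for n in OFF:
        a=np.load(f"pics/{n}{k}.npy")
        for nm,P,f in (("pot",(.525,-.188,.04),1),("cap",(.653,-.203,.04),1),("tin",(.487,-.519,.032),-1)):
            x,y=proj(n,[P])[0].astype(int);w=a[y-12:y+13,x-12:x+13];d=f*(w[...,0]-w[...,2]);ys,xs=np.where(d>25 if f>0 else d>60);print(k,n,nm,len(xs),(xs.mean()+x-12).round(1),(ys.mean()+y-12).round(1))
```

```text
avg top pot 110 288.8 187.6
avg top cap 0 nan nan
avg top tin 568 392.8 197.6
avg side pot 96 279.5 204.4
avg side cap 22 297.3 181.6
avg side tin 519 379.4 248.2
D top pot 115 288.6 187.7
D top cap 0 nan nan
D top tin 568 392.8 197.6
D side pot 99 279.4 204.5
D side cap 21 297.2 181.2
D side tin 517 379.5 248.2<stdin>:6: RuntimeWarning: Mean of empty slice.
  ret = ret.dtype.type(ret / rcount)
```

>>> arm_command --deltas '[0,0,0,0,0,0.03,45,0,0,0,0,0,0.05,45,0,0,0,0,0,0.05,45,0,0,0,0,0,0.05,45]'

```text
clock: 30.5
position: [0.3399, -0.0777, 0.2716]
ee_rot: [-2.355, -2.077, 0.003]
force: [0.2, -0.4, 0.3]
width: 0.49
gripper_force: 0.0
```

Nothing else has moved, the spanner lies flat and the robot is clear. I'm handing in.

```bash
python3 -c "
from cell import arm
print(arm.sign_off())"
```

```text
the job is handed in; nothing more can be done
None
```

I handed the job in at 30.5 s: the locknut was turned clockwise to what I judge is its hard stop (inferred from lever and handle angles, not read directly), the nut turned by about 7°, the larger spanner is off and flat on the bench, and the jars and capacitor I checked had not moved (the white-lid flux jar was not checked).

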